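# Fit the glue-check lamp and pile the empty trays

## Robot

A 6-joint arm with a two-finger parallel gripper is mounted at the origin on the work surface. World frame = base frame: x ahead of the robot, y to its left, z up, the work surface at z = 0. Lengths are in mm, angles in rad, forces in N, time in s.
With the tool pointing down it reaches from about 350 to 775 mm from the base axis. Payload 7.3 kg.
Tool frame: the origin (TCP) lies at the very end of the fingers, on their centre line; the grasp point (between the pads) lies 19 mm behind it; z points along the fingers, y is the line along which they close (so a half turn about z gives the same grasp; the last joint's range is limited). The gripper opens to 92 mm and grips with 3 to 60 N. Pads are 19 mm wide; open, the fingers measure 130 mm over their backs; the gripper's body (75 mm by 190 mm) begins 47 mm behind the grasp point.
Start: joints at [1.008, 0.342, 1.524, -0, 1.275, -0.146], TCP at [212.527, 480.08, 226.741] pointing down, gripper open.
Joint ranges: [-2.53, 2.53], [-0.77, 2.02], [0.04, 2.7], [-1, 4.14], [0.28, 2.66], [-3.11, 3.11]. Speed limits (rad/s): [2.57, 2.57, 3.14, 3.14, 3.14, 3.14].

## Interface

Orientations are given as [roll, pitch, yaw] about the fixed x, y, z axes, in that order (R = Rz(yaw) Ry(pitch) Rx(roll)).
In Python, from plant import * gives the robot as it stands.
- The arm moves only by the tool arm_command, never from a script. Its arguments are lists of equal length, an entry for each row: "gripper": the finger opening in mm, from 0 to 91.8; "dp": the shift along the tool's x, y, z in units of 25 mm (1.0 is 25 mm), a list of three; "twist": the turn about the tool's z in units of 5 degrees (1.0 is 5 degrees). A call has exactly 5 rows; each row shifts and turns the commanded pose from where the row before left it, along the tool's axes as they then stand; what a row does not reach is not made up. A row lasts 1/8 s, in which the tool goes at most 62.5 mm and 10.7 degrees, less where a joint would pass 70% of its speed; a pose out of reach is approached as far as the arm can. A call is refused whole if a number of a shift passes 1 or a number of a turn 1, either way. A call with a gripper value outside its range is refused whole. The fingers move at their own pace and stop on an object; the grip force is fixed at half the most. Time passes only in rows, so rows that do not move let the fingers close, or fill a call up. It gives the time, the measured TCP pose, the force, the opening and the grip force at its end, in the units of the state.
- get_obs(): the state, without advancing time (a new reading comes with each control period).
- capture(name): name is "side" or "top" or "wrist"; returns the picture (480x640x3 uint8, red, green, blue); there is no depth.
- get_calibration(name): a dict with "mtx" (3x3 intrinsics, pixels), "position" and "attitude" of the camera in the world; the wrist camera has in their place "mount" (4x4, takes a point from camera to tool coordinates, whose origin is the TCP and whose axes are the flange's). Camera axes: x right, y down, z forward; pixel columns grow to the right and rows downward; lengths in mm; the calibration is good to about 2 mm. The wrist camera is an equidistant fisheye: a pixel r from the principal point sees the ray r / f radians off the axis. A picture is of the moment at which its call begins: read the wrist's pose just before it. get_calibration takes no time and is no camera call.
- close_job(): hands the job in; it is judged then, once.
The state is a dict: "time": time; "joint_positions": joint angles; "dq": joint speeds; "tau": joint torques, N m; "tool_pos": TCP position; "tcp_rot": TCP orientation; "contact_force": force on the tool from outside, world axes, zero at the start; "moment": the same for the moment, N m; "grip_width": finger opening in mm; "finger_force": force on a finger pad.
Only numpy, scipy, OpenCV 4.12 (cv2) and the standard library are available. Lean on these libraries where they do the work, as an engineer would, in place of code of your own. Each camera call takes 0.05 s, during which the arm holds its last target. There are 200 camera calls.

## Task

Fit the optics of the glue-line inspection lamp: drop the violet filter, then the black spacer ring, then the clear lens flat into the open barrel, and screw the red-collared retaining ring down clockwise over them until it is tight and clamps them. Pile all the empty orange trays (however many there are) squarely, one on another, inside the outline on the white board. Leave the shoe last, jug, glue pot and brush where they are.

Things in the scene. Friction and masses are not known exactly. Their poses are not given: they have to be found in the camera images.
- ring_collar (a point): centre of the top of the ring's red grip collar (64 mm across, 34 to 48 mm above the ring's lower edge). The ring takes 0.5 to 0.9 turn clockwise, in several grasps, until the flange meets the lens (lower edge 26 mm above the bench), then 20 to 40 degrees more until the moment rises to about 1 Nm: tight. It stays where it is left
- ring: loose retaining ring standing on its skirt: black skirt 98 mm outside, 90 mm inside, 34 mm high; inward flange (underside 30 mm above the lower edge, hole 46 mm) that presses on the lens. Three pins inside, 4 mm above the lower edge, ride in the thread: set level on the barrel at any yaw its lower edge rests 37 to 46 mm above the bench. Origin: centre of the lower edge, z up
- lamp_mouth (a point): centre of the barrel's rim, 50 mm above the bench. Outside, the barrel has a coarse three-start thread, its ridges 86 mm across: turned clockwise seen from above, the ring goes down 24 mm a turn
- lamp: lamp head fixed to the bench, mouth up: black round foot (108 mm across, 8 mm high) with an open aluminium barrel, outside 76 mm, bore 68 mm, rim 50 mm and inner floor 10 mm above the bench. Origin: centre of the foot's underside, z up the barrel's axis. Undersides when seated: filter 10, spacer 24, lens 40 mm above the bench; the lens then stands 6 mm above the rim
- filter: violet glass filter in a thin black-edged disc, 60 mm across, 14 mm thick, lying flat. Origin: centre of its underside, z up
- spacer: black plastic spacer ring, 59 mm outside, 41 mm inside, 16 mm high, lying flat. Origin: centre of its underside, z up
- lens: clear lens in an aluminium cell, pale blue face, disc 60 mm across, 16 mm thick, lying flat. Origin: centre of its underside, z up; this side stays up in the barrel
- tray1: empty flat part tray, orange with two dark round marks, 90 (x) x 50 (y) x 12 mm (z), solid, lying flat; may be absent. Origin: centre of its underside
- tray2: empty flat part tray, orange with two dark round marks, 90 (x) x 50 (y) x 12 mm (z), solid, lying flat; may be absent. Origin: centre of its underside
- tray3: empty flat part tray, orange with two dark round marks, 90 (x) x 50 (y) x 12 mm (z), solid, lying flat; may be absent. Origin: centre of its underside
- tray4: empty flat part tray, orange with two dark round marks, 90 (x) x 50 (y) x 12 mm (z), solid, lying flat; may be absent. Origin: centre of its underside
- board: white board fixed to the bench, 130 (x) x 90 (y) x 6 mm, with a black outline for one tray (90 mm along its x, 50 mm along its y) in the middle. Origin: centre of its underside
- pile (a point): centre of the outline on the board's top, 6 mm above the bench; axes as the board's
- last: blue shoe last, about 190 mm long, 85 mm high, bystander. Origin: underside
- jug: cream glue jug, 120 x 150 mm, 155 mm high, bystander. Origin: centre of its underside
- pot: white glue pot with a red lid, 72 mm across, 72 mm high, bystander. Origin: centre of its underside
- brush: glue brush lying flat, bystander
There are look-alikes about, which are no part of the job. What is shaped like the tray2 but green or yellow is not meant.

How it is judged:
By the outcome, as a careful person would: the job done as asked, in the order asked, and still so for the second after the job is handed in, with the robot touching nothing.
Of tray1, tray2, tray3, tray4 only 2 to 4 are there at a start; the rules pass over those that are not, and their reading is None.
At some moment in a run one of tray1, tray2, tray3, tray4 may be knocked a few centimetres aside while the robot is not near it.
Once in a run the grip may slacken for a moment while it holds something.
It also fails if it takes over 210 s, if anything falls off the work surface, if the arm or the gripper's body presses on something with over 40 N, if the wrist force passes 120 N, or if a joint passes its speed limit or range.

## Working session

There is one attempt and no reset: what is moved stays moved. The work goes in short steps, Python scripts to look and compute and a tool call to move; the robot and the scene stay as the last step left them, time stands still between calls to the robot, and variables do not carry over. Pictures are saved under pics/ and viewed, at most 14 in all, crops included, and the job is handed in when it is done.

Besides the shell and the picture viewer there is one more tool, called after "Request:" as a command line: name --pt "numbers of a row" for each row, then --argument value for the rest. arm_command: Moves the arm, as the interface text tells. Its arguments: {"type":"object","properties":{"gripper":{"type":"array"},"dp":{"type":"array"},"twist":{"type":"array"}},"required":["gripper","dp","twist"]}

```bash
ls; mkdir -p pics
python3 - <<'E'
from plant import *
import cv2
print(get_obs())
for n in ("side","top","wrist"):
    print(n,get_calibration(n))
for n in ("top","side"):
    cv2.imwrite(f"pics/{n}0.png",capture(n)[:,:,::-1])
E
```

```text
pics
{'time': 0.0, 'joint_positions': array([ 1.00800201e+00,  3.42711388e-01,  1.52506086e+00, -1.45065126e-05,
        1.27541506e+00, -1.46005792e-01]), 'dq': array([-0.00061224,  0.00102926,  0.00022225,  0.00020577,  0.0014836 ,
        0.00117365]), 'tau': array([ 1.79928534e-04, -4.31236553e+01, -2.44225860e+01,  7.17364834e-02,
        5.58151701e-02, -1.13323679e-04]), 'tool_pos': array([212.28612733, 479.69171756, 226.03555994]), 'tcp_rot': array([-3.14001295e+00, -2.18278693e-04,  2.72480819e+00]), 'contact_force': array([ 0.94831087, -0.20102481, -0.21055532]), 'moment': array([-0.03935573, -0.00584799, -0.02274937]), 'finger_force': 0.0, 'grip_width': 91.7372542616679}
side {'mtx': array([[576.9371886 ,   0.        , 321.19371379],
       [  0.        , 576.9371886 , 247.78878538],
       [  0.        ,   0.        ,   1.        ]]), 'position': array([-276.68121096, -752.1935527 , 1334.15282094]), 'attitude': array([-2.44004973,  0.00406884, -0.83532073])}
top {'mtx': array([[549.35482125,   0.        , 315.97473979],
       [  0.        , 549.35482125, 242.8788567 ],
       [  0.        ,   0.        ,   1.        ]]), 'position': array([ 431.80798735,  -33.84240594, 1378.68719639]), 'attitude': array([-3.07780983,  0.00947961, -1.56420345])}
wrist {'mtx': array([[371.64829954,   0.        , 317.24238141],
       [  0.        , 371.64829954, 241.17953447],
       [  0.        ,   0.        ,   1.        ]]), 'mount': array([[ 1.00038631e-03, -9.66298016e-01, -2.57424052e-01,
         6.89796136e+01],
       [ 9.99999486e-01,  9.23520385e-04,  4.19501902e-04,
         1.42242026e-01],
       [-1.67627496e-04, -2.57424339e-01,  9.66298443e-01,
        -1.57268227e+02],
       [ 0.00000000e+00,  0.00000000e+00,  0.00000000e+00,
         1.00000000e+00]])}
```

View pics/top0.png

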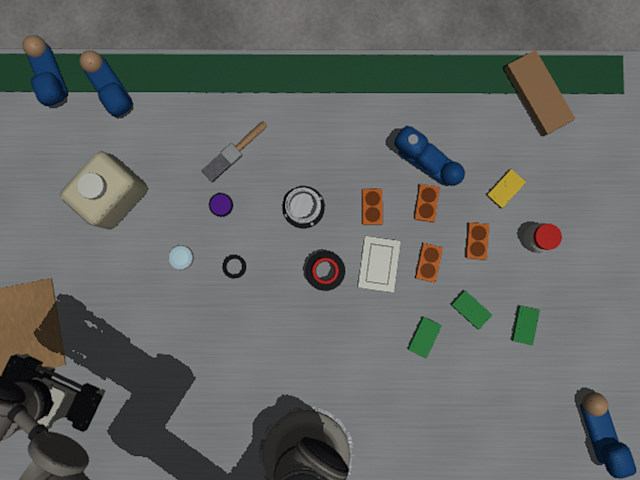

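View pics/side0.png

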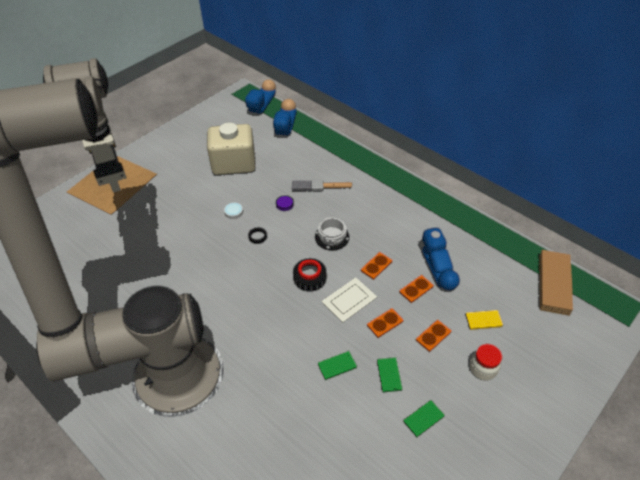

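Top view: filter at (221,205), spacer (234,266), lens (180,258), lamp (303,207), ring (324,270), board (379,264), and four orange trays at (372,206), (427,203), (478,241), (429,262). Look-alikes are the green (424,337), (471,309), (525,325) and yellow (507,188) blocks, plus the brown box (540,92). The side view agrees.

```bash
cat > h.py <<'E'
from plant import *
import numpy as np, cv2
from scipy.spatial.transform import Rotation as R
def ray(n,px,obs=None):
    c=get_calibration(n); K=c["mtx"]; px=np.atleast_2d(np.asarray(px,float))
    d=np.c_[(px-[K[0,2],K[1,2]])/K[0,0],np.ones(len(px))]
    if n=="wrist":
        r=np.linalg.norm(d[:,:2],axis=1); s=np.sinc(r/np.pi)  # sin(r)/r
        d=np.c_[d[:,:2]*s[:,None],np.cos(r)]
        T=R.from_euler("xyz",obs["tcp_rot"]).as_matrix(); m=c["mount"]
        return T@m[:3,3]+obs["tool_pos"],d@m[:3,:3].T@T.T
    return c["position"],d@R.from_euler("xyz",c["attitude"]).as_matrix().T
def cast(n,px,z,obs=None):
    o,d=ray(n,px,obs); return (o+d*((z-o[2])/d[:,2])[:,None])[:,:2]
def proj(n,P,obs):  # world -> wrist pixel
    c=get_calibration(n);K=c["mtx"];T=R.from_euler("xyz",obs["tcp_rot"]).as_matrix();m=c["mount"]
    q=(T.T@(np.asarray(P,float)-obs["tool_pos"])-m[:3,3])@m[:3,:3]
    t=np.arctan2(np.hypot(q[0],q[1]),q[2]);return K[:2,2]+K[0,0]*t*q[:2]/np.hypot(q[0],q[1])
def blobs(mask,amin=60):
    cs,_=cv2.findContours(mask.astype(np.uint8),cv2.RETR_EXTERNAL,cv2.CHAIN_APPROX_NONE)
    return [c for c in cs if cv2.contourArea(c)>amin]
def hsv(im): return cv2.cvtColor(im,cv2.COLOR_RGB2HSV)
def orange(h): return (h[...,0]>3)&(h[...,0]<16)&(h[...,1]>170)&(h[...,2]>90)
def rect(n,c,z,obs=None):
    p=cast(n,c[:,0,:],z,obs).astype(np.float32); (x,y),(w,h),a=cv2.minAreaRect(p)
    if w<h: w,h,a=h,w,a+90
    return x,y,w,h,(a+90)%180-90
E
python3 - <<'E'
from h import *
im=cv2.imread("pics/top0.png")[:,:,::-1].copy(); h=hsv(im); H,S,V=[h[...,i].astype(int) for i in range(3)]
g=np.zeros(H.shape,bool); g[150:350,150:500]=1
def show(nm,m,z):
    for c in blobs(m&g):
        print(nm,c[:,0].mean(0).round(),np.round(rect("top",c,z),1))
show("tray",orange(h),12)
show("violet",(H>120)&(H<150)&(S>120),14)
show("lens",(H>85)&(H<110)&(S>25)&(V>140)&(np.arange(640)[None]<210),16)
show("black",(V<45),16)
show("red",((H<4)|(H>174))&(S>150)&(V>80),48)
show("board",(V>190)&(S<30),6)
show("bright",(V>150)&(S<30)&(np.arange(640)[None]<340),50)
E
```

```text
tray [429. 262.] [ 472.  -300.5   87.5   49.1  -12.3]
tray [477. 241.] [ 526.8 -421.2   88.2   48.6   -5.3]
tray [372. 206.] [ 6.124e+02 -1.588e+02  8.560e+01  4.760e+01  3.000e-01]
tray [427. 203.] [ 620.7 -296.    88.4   48.9   -8.5]
violet [221. 205.] [613.8 218.2  55.4  52.9 -89.7]
lens [180. 257.] [481.6 317.7  53.3  52.4  45.8]
black [234. 266.] [460.1 182.8  54.8  54.6 -89.6]
black [324. 270.] [450.4 -41.9  98.   94.6  45.4]
black [298. 223.] [568.   24.7  65.7  19.   70.3]
black [320. 212.] [594.6 -28.2  63.2  17.  -22.7]
black [424. 168.] [ 721.9 -295.5  148.9   49.2   56.1]
red [325. 270.] [449.9 -42.9  62.9  60.4 -89.6]
bright [299. 208.] [604.1  17.9  67.3  49.4 -17.9]
bright [313. 203.] [612.4 -11.1  82.1  40.6   7.3]
```

Run:
```python
import cv2
im=cv2.imread("pics/top0.png")[170:310,160:510]
cv2.imwrite("pics/crop0.png",cv2.resize(im,None,fx=2.2,fy=2.2,interpolation=cv2.INTER_CUBIC))
```

```text
(no output)
```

View pics/crop0.png

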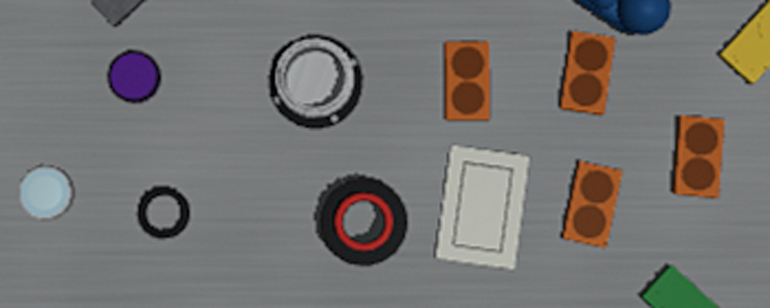

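Choices by description: violet disc = filter, pale disc = lens, black ring = spacer, red-collared ring = ring, and the four orange blocks with two marks = trays. The crop confirms each. The green and yellow blocks are out. Heading above the filter, closing axis along world y.

Request:
arm_command --gripper '[80,80,80,80,80]' --pt "0 0 0" --pt "0 0 0" --pt "0 0 0" --pt "0 0 0" --pt "0 0 0" --twist '[-0.955,-0.955,-0.955,-0.955,-0.955]'

```text
time: 0.72
tool_pos: [212.4, 479.9, 226.3]
tcp_rot: [-3.141, -0.0, -3.139]
contact_force: [0.2, -0.5, 0.2]
grip_width: 80.2
finger_force: 0.0
```

Request:
arm_command --gripper '[80,80,80,80,80]' --pt "-0.8 -0.52 0.1" --pt "-0.8 -0.52 0.1" --pt "-0.8 -0.52 0.1" --pt "-0.8 -0.52 0.1" --pt "-0.8 -0.52 0.1" --twist '[0,0,0,0,0]'

```text
time: 1.35
tool_pos: [312.9, 414.4, 213.8]
tcp_rot: [-3.141, -0.001, 3.142]
contact_force: [0.6, -0.1, 0.0]
grip_width: 79.7
finger_force: 0.0
```

Request:
arm_command --gripper '[80,80,80,80,80]' --pt "-0.8 -0.52 0.1" --pt "-0.8 -0.52 0.1" --pt "-0.8 -0.52 0.1" --pt "-0.8 -0.52 0.1" --pt "-0.8 -0.52 0.1" --twist '[0,0,0,0,0]'

```text
time: 1.98
tool_pos: [412.9, 349.4, 201.3]
tcp_rot: [-3.141, -0.001, 3.141]
contact_force: [-0.0, -0.8, -0.4]
grip_width: 80.0
finger_force: 0.0
```

Request:
arm_command --gripper '[80,80,80,80,80]' --pt "-0.8 -0.52 0.1" --pt "-0.8 -0.52 0.1" --pt "-0.8 -0.52 0.1" --pt "-0.8 -0.52 0.1" --pt "-0.8 -0.52 0.1" --twist '[0,0,0,0,0]'

```text
time: 2.6
tool_pos: [513.7, 284.3, 189.0]
tcp_rot: [3.142, -0.0, 3.142]
contact_force: [0.2, 0.6, -0.8]
grip_width: 80.0
finger_force: 0.0
```

Request:
arm_command --gripper '[80,80,80,80,80]' --pt "-0.8 -0.52 0.1" --pt "-0.8 -0.52 0.1" --pt "-0.8 -0.52 0.1" --pt "-0.8 -0.52 0.1" --pt "-0.8 -0.52 0.1" --twist '[0,0,0,0,0]'

```text
time: 3.22
tool_pos: [613.8, 219.0, 176.5]
tcp_rot: [3.141, -0.0, 3.141]
contact_force: [0.4, -0.0, 0.1]
grip_width: 79.9
finger_force: 0.0
```

Run:
```python
from h import *
o=get_obs(); im=capture("wrist"); cv2.imwrite("pics/w1.png",im[:,:,::-1])
print(o["time"],o["tool_pos"],o["tcp_rot"],o["joint_positions"])
h=hsv(im);H,S,V=[h[...,i].astype(int) for i in range(3)]
for c in blobs((H>120)&(H<150)&(S>120),300): print("violet",c[:,0].mean(0),rect("wrist",c,14,o))
im=cv2.imread("pics/top0.png")[:,:,::-1].copy(); h=hsv(im);V=h[...,2].astype(int);S=h[...,1].astype(int)
print(V[264,379],S[264,379],V[245,379],S[245,379],V[300,300],S[300,300])
for c in blobs((V>165)&(S<60),150): print(c[:,0].mean(0),np.round(rect("top",c,6),1))
m=(V<60); m[:,:270]=0;m[:,335:]=0;m[:180]=0;m[240:]=0
p=np.argwhere(m)[:,::-1]; hull=cv2.convexHull(p.astype(np.int32)); print("foot",rect("top",hull,8))
```

```text
3.225 [613.79668454 219.04794142 176.45805938] [ 3.14147866e+00 -2.14391262e-05  3.14141936e+00] [ 2.25228416e-01  6.14967914e-01  1.21384581e+00  1.19867281e-04
  1.31277435e+00 -1.34542521e+00]
violet [317.77575758 223.29090909] (614.2413330078125, 219.74758911132812, 52.40782165527344, 51.86330032348633, -44.851226806640625)
181 13 132 12 121 6
[180.05       257.11666667] [480.7 319.   53.   52.6 -89.6]
[379.13772455 263.77844311] [ 468.6 -178.1  128.2   86.7   -7.8]
[110.26548673 187.54867257] [650.9 508.4  94.   32.8 -43.9]
[ 89.94117647 185.07352941] [662.4 552.8  61.8  60.   72. ]
foot (610.7501831054688, 12.95364761352539, 105.54106903076172, 103.62603759765625, -89.67277872562408)
```

View pics/w1.png

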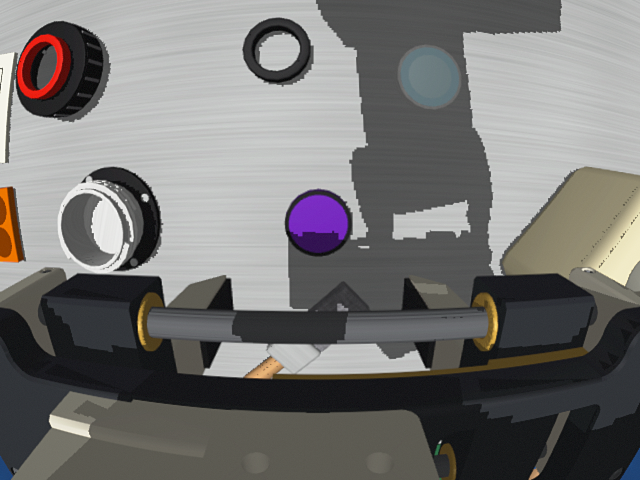

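The filter is centred at (318,223), under the tool. The lamp's barrel is at (95,220) with its rim above the foot, spacer at (277,50), lens at (430,77). Descend and grip.

Request:
arm_command --gripper '[80,80,80,80,80]' --pt "0 0 1" --pt "0 0 1" --pt "0 0 1" --pt "0 0 1" --pt "0 0 1" --twist '[0,0,0,0,0]'

```text
time: 3.9
tool_pos: [612.8, 219.8, 50.8]
tcp_rot: [3.141, 0.0, 3.142]
contact_force: [0.4, -0.3, -0.2]
grip_width: 79.6
finger_force: 0.0
```

Request:
arm_command --gripper '[80,80,80,52,52]' --pt "0 0 1" --pt "0 0 0.6" --pt "0 0 0.25" --pt "0 0 0" --pt "0 0 0" --twist '[0,0,0,0,0]'

```text
time: 4.53
tool_pos: [613.2, 220.2, 6.5]
tcp_rot: [3.141, 0.002, 3.142]
contact_force: [-0.7, -0.5, -0.4]
grip_width: 64.4
finger_force: 0.0
```

Request:
arm_command --gripper '[52,52,52,52,52]' --pt "0 0 0" --pt "0 0 0" --pt "0 0 -0.5" --pt "0 0 -1" --pt "0 0 -1" --twist '[0,0,0,0,0]'

```text
time: 5.15
tool_pos: [612.3, 220.0, 69.1]
tcp_rot: [-3.142, -0.0, 3.141]
contact_force: [-0.1, 0.2, -0.3]
grip_width: 59.1
finger_force: 30.0
```

Request:
arm_command --gripper '[52,52,52,52,52]' --pt "0 -0.9 -1" --pt "0 -0.9 -0.8" --pt "0 -0.9 0" --pt "0 -0.9 0" --pt "0 -0.4 0" --twist '[0,0,0,0,0]'

```text
time: 5.78
tool_pos: [611.9, 118.0, 111.8]
tcp_rot: [-3.141, -0.002, 3.14]
contact_force: [-0.1, -0.2, 0.2]
grip_width: 59.0
finger_force: 30.0
```

Run:
```python
from h import *
o=get_obs(); im=capture("wrist"); cv2.imwrite("pics/w2.png",im[:,:,::-1])
print(o["time"],o["tool_pos"],o["grip_width"],o["finger_force"])
```

```text
5.775 [611.89701142 118.02008886 111.7976498 ] 58.984624478312654 29.999968707561493
```

View pics/w2.png

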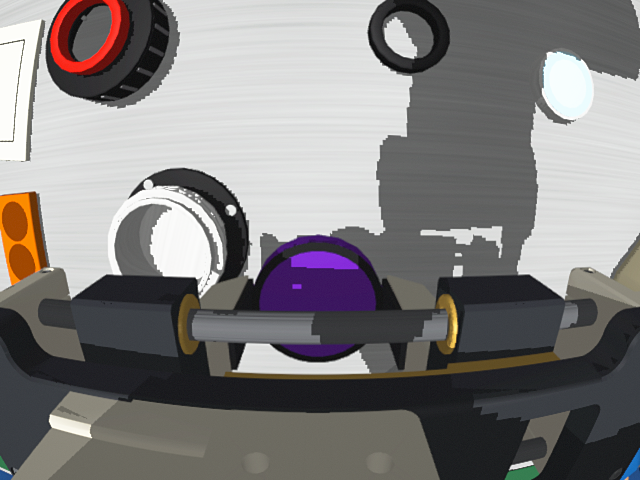

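```bash
cat >> h.py <<'E'
from scipy.optimize import least_squares
def circ(p,r,x0):
    f=least_squares(lambda c:np.hypot(*(p-c).T)-r,x0,loss="soft_l1"); return f.x,np.abs(f.fun).mean()
E
python3 - <<'E'
from h import *
for n,o,box in (("w1",dict(tool_pos=np.array([613.797,219.048,176.458]),tcp_rot=np.array([np.pi,0,np.pi])),(90,160,165,240)),
            ("w2",dict(tool_pos=np.array([611.9,118.02,111.8]),tcp_rot=np.array([np.pi,0,np.pi])),(125,165,247,270))):
    im=cv2.imread(f"pics/{n}.png"); g=im.max(2); x0,y0,x1,y1=box
    m=np.zeros(g.shape,np.uint8); m[y0:y1,x0:x1]=(g<70)[y0:y1,x0:x1]
    hull=cv2.convexHull(np.argwhere(m)[:,::-1].astype(np.int32))[:,0]
    p=cast("wrist",hull,8,o); d=np.hypot(*(p-[610.7,13]).T); p=p[(d>49)&(d<60)]
    print(n,len(p),circ(p,54,[610,13]))
im=cv2.imread("pics/top0.png"); m=(im.min(2)>135); m[:,:275]=0;m[:,332:]=0;m[:180]=0;m[235:]=0
hull=cv2.convexHull(np.argwhere(m)[:,::-1].astype(np.int32)); print("rim",rect("top",hull,50))
E
```

```text
w1 20 (array([610.87655781,  16.0378613 ]), np.float64(0.3484497091099488))
w2 24 (array([611.03117054,  14.32932464]), np.float64(0.4260339621449593))
rim (609.5966186523438, 12.218803405761719, 83.39945220947266, 83.1034927368164, -12.25030517578125)
```

Request:
arm_command --gripper '[52,52,52,52,52]' --pt "0.1 -0.9 0" --pt "0 -0.9 0" --pt "0 -0.9 0" --pt "0 -0.9 0" --pt "0 -0.56 0" --twist '[0,0,0,0,0]'

```text
time: 6.45
tool_pos: [610.0, 14.2, 113.0]
tcp_rot: [-3.142, 0.0, 3.14]
contact_force: [-0.5, -0.2, -1.0]
grip_width: 58.9
finger_force: 30.0
```

Request:
arm_command --gripper '[52,52,52,52,52]' --pt "0 0 0.8" --pt "0 0 0.8" --pt "0 0 0.5" --pt "0 0 0.2" --pt "0 0 0" --twist '[0,0,0,0,0]'

```text
time: 7.08
tool_pos: [609.9, 15.9, 55.5]
tcp_rot: [-3.141, -0.0, -3.142]
contact_force: [-0.2, -0.2, -2.1]
grip_width: 58.8
finger_force: 30.0
```

Run:
```python
from h import *
o=get_obs(); im=capture("wrist"); cv2.imwrite("pics/w3.png",im[100:400,140:540,::-1])
print(o["time"],o["tool_pos"],o["contact_force"],o["grip_width"])
```

```text
7.075 [609.9456395   15.85940764  55.46350419] [-0.15210838 -0.21989206 -2.07061153] 58.770889903512504
```

View pics/w3.png

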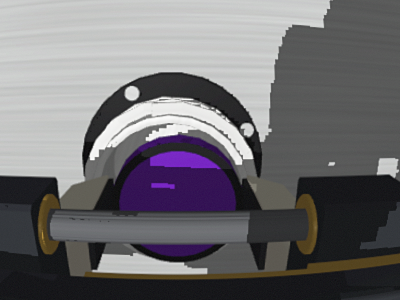

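The filter (178,200 in the crop) sits centred over the barrel mouth. Nudge, release, lift, and head for the spacer.

Request:
arm_command --gripper '[52,52,80,80,80]' --pt "0 -0.04 0.08" --pt "0 0 0" --pt "0 0 0" --pt "0 0 0" --pt "0 0 0" --twist '[0,0,0,0,0]'

```text
time: 7.75
tool_pos: [610.1, 15.1, 53.7]
tcp_rot: [3.141, 0.0, 3.141]
contact_force: [1.1, 0.3, -0.4]
grip_width: 78.8
finger_force: 0.0
```

Request:
arm_command --gripper '[80,80,80,80,80]' --pt "0 0 -0.6" --pt "0 0 -1" --pt "0.6 0.8 -1" --pt "0.8 1 -1" --pt "0.8 1 0" --twist '[0,0,0,0,0]'

```text
time: 8.38
tool_pos: [556.0, 85.7, 146.9]
tcp_rot: [3.141, 0.006, 3.141]
contact_force: [-0.2, 0.2, -0.1]
grip_width: 79.9
finger_force: 0.0
```

Request:
arm_command --gripper '[80,80,80,80,80]' --pt "0.95 1 0" --pt "0.95 1 0" --pt "0.95 1 0" --pt "0.95 0.96 0" --pt "0 0 0" --twist '[0,0,0,0,0]'

```text
time: 9.0
tool_pos: [458.9, 185.4, 144.7]
tcp_rot: [3.141, 0.001, -3.139]
contact_force: [0.5, 1.1, 0.5]
grip_width: 80.3
finger_force: 0.0
```

Run:
```python
from h import *
o=get_obs(); im=capture("wrist"); cv2.imwrite("pics/w4.png",im[:,:,::-1])
print(o["time"],o["tool_pos"],o["tcp_rot"])
g=im.max(2).astype(int); m=np.zeros(g.shape,np.uint8)
u,v=proj("wrist",[460,184,16],o); print(u,v)
s=slice(int(v)-60,min(int(v)+60,268)),slice(int(u)-60,int(u)+60)
m[s]=(g<60)[s]
for c in blobs(m,400): print(c[:,0].mean(0),rect("wrist",c,16,o))
t=capture("top"); cv2.imwrite("pics/t4.png",np.hstack([cv2.resize(t[175:240,270:340],None,fx=5,fy=5),cv2.resize(im[120:280,200:440],(487,325))])[:,:,::-1])
```

```text
9.0 [458.8816343  185.3938796  144.66892134] [ 3.14110052e+00  9.08060860e-04 -3.13898714e+00]
315.1261662477363 233.53132029709823
[315.25980392 230.09803922] (458.06402587890625, 184.20396423339844, 58.39533996582031, 56.903289794921875, -24.136680603027344)
```

View pics/t4.png

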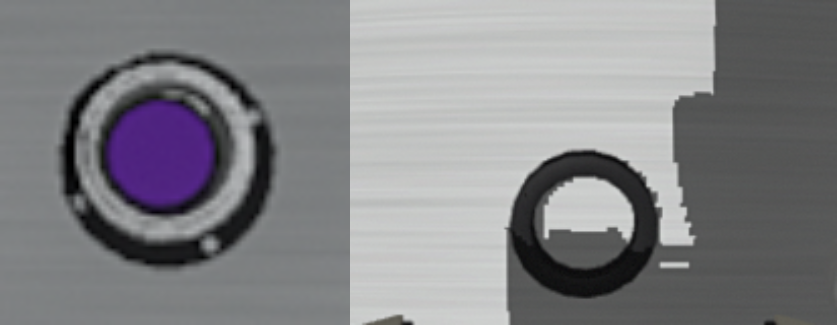

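Left half: the violet filter lies flat in the barrel. Right half: the spacer at (585,223) is centred between the fingers. Descend and grip high.

Request:
arm_command --gripper '[80,80,80,80,80]' --pt "0 -0.05 1" --pt "0 0 1" --pt "0 0 1" --pt "0 0 1" --pt "0 0 0.8" --twist '[0,0,0,0,0]'

```text
time: 9.72
tool_pos: [461.0, 181.9, 22.8]
tcp_rot: [-3.142, 0.0, 3.14]
contact_force: [0.1, 0.7, -0.1]
grip_width: 80.0
finger_force: 0.0
```

Request:
arm_command --gripper '[80,80,51,51,51]' --pt "0 0 0.5" --pt "0 0 0.17" --pt "0 0 0" --pt "0 0 0" --pt "0 0 0" --twist '[0,0,0,0,0]'

```text
time: 10.35
tool_pos: [460.4, 183.0, 7.3]
tcp_rot: [3.141, 0.001, 3.142]
contact_force: [-0.1, -0.2, 1.5]
grip_width: 58.0
finger_force: 30.0
```

Request:
arm_command --gripper '[51,51,51,51,51]' --pt "0 0 0" --pt "0 0 -0.5" --pt "0 0 -1" --pt "0 0 -1" --pt "0 0 -1" --twist '[0,0,0,0,0]'

```text
time: 10.98
tool_pos: [459.9, 182.8, 95.7]
tcp_rot: [3.141, 0.0, 3.142]
contact_force: [0.2, 0.9, -0.2]
grip_width: 57.9
finger_force: 30.0
```

Request:
arm_command --gripper '[51,51,51,51,51]' --pt "-0.85 -0.95 -0.5" --pt "-0.85 -0.95 0" --pt "-0.85 -0.95 0" --pt "-0.85 -0.95 0" --pt "-0.85 -0.95 0" --twist '[0,0,0,0,0]'

```text
time: 11.6
tool_pos: [566.7, 63.3, 107.4]
tcp_rot: [3.141, 0.0, 3.142]
contact_force: [0.0, 0.2, 0.0]
grip_width: 57.7
finger_force: 30.0
```

Run:
```python
from h import *
o=get_obs(); im=capture("wrist"); cv2.imwrite("pics/w5.png",im[:,:,::-1])
print(o["time"],o["tool_pos"],o["tcp_rot"],o["grip_width"],o["finger_force"])
```

```text
11.6 [566.69738004  63.28330376 107.41759605] [3.14144852e+00 1.37506691e-04 3.14152595e+00] 57.72967146109301 30.000126622617245
```

Request:
arm_command --gripper '[51,51,51,51,51]' --pt "-0.6 -0.65 0" --pt "-0.6 -0.65 0" --pt "-0.57 -0.67 0" --pt "0 0 0" --pt "0 0 0.5" --twist '[0,0,0,0,0]'

```text
time: 12.28
tool_pos: [610.5, 15.3, 94.8]
tcp_rot: [3.141, 0.002, 3.142]
contact_force: [-1.5, -0.4, -1.2]
grip_width: 57.6
finger_force: 30.0
```

Request:
arm_command --gripper '[51,51,51,51,51]' --pt "0 0 0.8" --pt "0 0 0.4" --pt "0 0 0.3" --pt "0 0 0.15" --pt "0 0 0" --twist '[0,0,0,0,0]'

```text
time: 12.9
tool_pos: [610.5, 14.9, 53.0]
tcp_rot: [3.142, 0.0, 3.142]
contact_force: [0.3, 0.5, 0.4]
grip_width: 57.6
finger_force: 30.0
```

Run:
```python
from h import *
o=get_obs(); im=capture("wrist"); cv2.imwrite("pics/w6.png",im[100:400,140:540,::-1])
print(o["time"],o["tool_pos"],o["contact_force"],o["grip_width"])
```

```text
12.9 [610.52608281  14.85294735  53.04564909] [0.30556616 0.54509247 0.35732681] 57.643942491022685
```

View pics/w6.png

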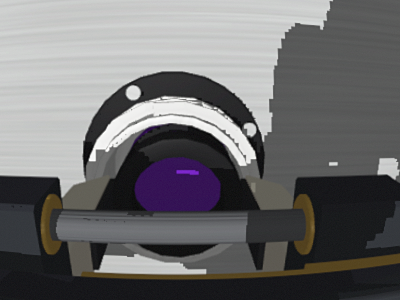

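The spacer is centred over the mouth at (178,195), with no contact force. Release, then go to the lens.

Request:
arm_command --gripper '[80,80,80,80,80]' --pt "0 0 0" --pt "0 0 0" --pt "0 0 0" --pt "0 0 -0.6" --pt "0 0 -1" --twist '[0,0,0,0,0]'

```text
time: 13.58
tool_pos: [610.1, 14.8, 93.6]
tcp_rot: [3.141, -0.001, 3.141]
contact_force: [0.3, 0.2, -0.2]
grip_width: 80.1
finger_force: 0.0
```

Request:
arm_command --gripper '[80,80,80,80,80]' --pt "0.4 0.8 -1" --pt "0.4 0.9 -1" --pt "0.4 0.9 0" --pt "0.4 0.9 0" --pt "0.4 0.9 0" --twist '[0,0,0,0,0]'

```text
time: 14.2
tool_pos: [560.4, 125.6, 144.3]
tcp_rot: [3.141, 0.002, 3.141]
contact_force: [0.8, -0.0, -0.1]
grip_width: 80.1
finger_force: 0.0
```

Request:
arm_command --gripper '[80,80,80,80,80]' --pt "0.4 1 0" --pt "0.4 1 0" --pt "0.4 1 0" --pt "0.4 1 0" --pt "0.4 1 0" --twist '[0,0,0,0,0]'

```text
time: 14.82
tool_pos: [510.4, 250.7, 144.3]
tcp_rot: [3.141, 0.002, 3.141]
contact_force: [-0.3, -0.2, 0.1]
grip_width: 79.8
finger_force: 0.0
```

Request:
arm_command --gripper '[80,80,80,80,80]' --pt "0.4 1 0" --pt "0.4 1 0" --pt "0.38 0.74 0" --pt "0 0 0" --pt "0 0 0" --twist '[0,0,0,0,0]'

```text
time: 15.45
tool_pos: [481.3, 317.8, 143.2]
tcp_rot: [-3.141, 0.0, 3.141]
contact_force: [-0.4, -0.0, 0.1]
grip_width: 79.8
finger_force: 0.0
```

Run:
```python
from h import *
o=get_obs(); im=capture("wrist"); cv2.imwrite("pics/w7.png",im[:,:,::-1])
print(o["time"],o["tool_pos"],o["tcp_rot"])
h=hsv(im);H,S,V=[h[...,i].astype(int) for i in range(3)]
m=(H>80)&(H<115)&(S>25)&(V>80); m[275:]=0
for c in blobs(m,400): print(c[:,0].mean(0),rect("wrist",c,16,o))
t=capture("top"); cv2.imwrite("pics/t7.png",np.hstack([cv2.resize(t[175:240,270:340],None,fx=5,fy=5),cv2.resize(im[120:280,200:440],(487,325))])[:,:,::-1])
```

```text
15.45 [481.2747777  317.81719069 143.21704655] [-3.14140236e+00  4.21957772e-04  3.14144770e+00]
[315.6751269  231.20304569] (481.308837890625, 317.43194580078125, 53.78157424926758, 52.715152740478516, -44.88359832763672)
```

View pics/t7.png

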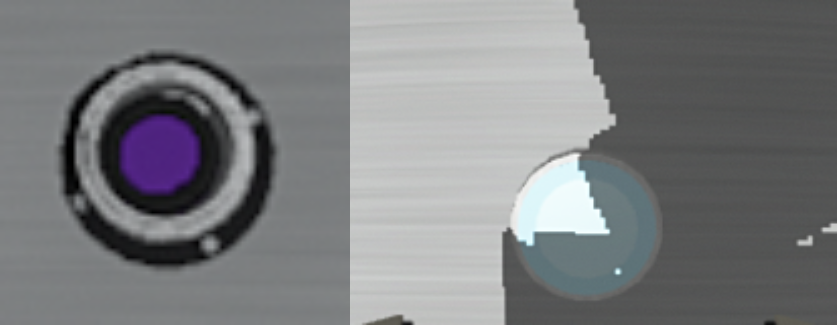

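The spacer lies flat on the filter; the lens at (585,225) is centred under the fingers. Descend, grip, carry.

Request:
arm_command --gripper '[80,80,80,80,80]' --pt "0 0 1" --pt "0 0 1" --pt "0 0 1" --pt "0 0 1" --pt "0 0 0.8" --twist '[0,0,0,0,0]'

```text
time: 16.18
tool_pos: [481.3, 317.4, 22.0]
tcp_rot: [-3.141, -0.001, 3.14]
contact_force: [0.1, -1.1, 1.2]
grip_width: 79.9
finger_force: 0.0
```

Request:
arm_command --gripper '[80,80,51,51,51]' --pt "0 0 0.4" --pt "0 0 0.17" --pt "0 0 0" --pt "0 0 0" --pt "0 0 0" --twist '[0,0,0,0,0]'

```text
time: 16.8
tool_pos: [481.4, 318.5, 9.5]
tcp_rot: [3.141, 0.001, 3.142]
contact_force: [0.0, -0.9, 2.1]
grip_width: 58.6
finger_force: 30.0
```

Request:
arm_command --gripper '[51,51,51,51,51]' --pt "0 0 0" --pt "0 0 -0.5" --pt "0 0 -1" --pt "0 0 -1" --pt "0 0 -1" --twist '[0,0,0,0,0]'

```text
time: 17.42
tool_pos: [480.8, 318.3, 97.6]
tcp_rot: [3.141, 0.0, 3.142]
contact_force: [0.2, 0.6, -0.9]
grip_width: 58.7
finger_force: 30.0
```

Request:
arm_command --gripper '[51,51,51,51,51]' --pt "-0.4 -0.95 -0.4" --pt "-0.4 -0.95 0" --pt "-0.4 -0.95 0" --pt "-0.4 -0.95 0" --pt "-0.4 -0.95 0" --twist '[0,0,0,0,0]'

```text
time: 18.05
tool_pos: [531.2, 198.8, 106.8]
tcp_rot: [3.141, 0.0, 3.142]
contact_force: [0.9, 0.2, -1.6]
grip_width: 58.6
finger_force: 30.0
```

Request:
arm_command --gripper '[51,51,51,51,51]' --pt "-0.4 -0.95 0" --pt "-0.4 -0.95 0" --pt "-0.4 -0.95 0" --pt "-0.4 -0.95 0" --pt "-0.4 -0.95 0" --twist '[0,0,0,0,0]'

```text
time: 18.68
tool_pos: [581.2, 80.1, 106.8]
tcp_rot: [3.141, 0.0, 3.141]
contact_force: [0.9, 0.0, -1.6]
grip_width: 58.9
finger_force: 30.0
```

Request:
arm_command --gripper '[51,51,51,51,51]' --pt "-0.4 -0.9 0" --pt "-0.4 -0.9 0" --pt "-0.38 -0.84 0" --pt "0 0 0" --pt "0 0 0" --twist '[0,0,0,0,0]'

```text
time: 19.3
tool_pos: [610.2, 15.1, 106.1]
tcp_rot: [3.141, -0.001, 3.141]
contact_force: [0.2, 0.1, -1.7]
grip_width: 59.1
finger_force: 30.0
```

Request:
arm_command --gripper '[51,51,51,51,51]' --pt "0 -0.02 0.9" --pt "0 0 0.7" --pt "0 0 0.4" --pt "0 0 0.12" --pt "0 0 0" --twist '[0,0,0,0,0]'

```text
time: 19.92
tool_pos: [610.7, 14.4, 53.4]
tcp_rot: [3.142, 0.0, -3.142]
contact_force: [0.0, -0.5, -1.6]
grip_width: 58.7
finger_force: 30.0
```

Run:
```python
from h import *
o=get_obs(); im=capture("wrist"); cv2.imwrite("pics/w8.png",im[100:400,140:540,::-1])
print(o["time"],o["tool_pos"],o["contact_force"],o["moment"],o["grip_width"])
```

```text
19.925 [610.70026815  14.41018109  53.42579123] [ 0.04347073 -0.51597832 -1.58666553] [ 0.02236541 -0.01164854  0.00092274] 58.72596185136875
```

View pics/w8.png

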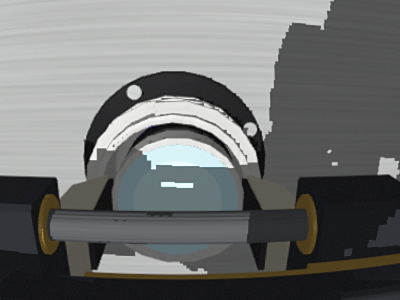

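Request:
arm_command --gripper '[80,80,80,80,80]' --pt "0 0 0" --pt "0 0 0" --pt "0 0 0" --pt "0 0 -0.6" --pt "0 0 -1" --twist '[0,0,0,0,0]'

```text
time: 20.6
tool_pos: [610.2, 14.3, 93.9]
tcp_rot: [3.141, -0.001, 3.141]
contact_force: [0.5, 0.0, 0.9]
grip_width: 80.3
finger_force: 0.0
```

Request:
arm_command --gripper '[85,85,85,85,85]' --pt "0 0 -1" --pt "0.9 -0.3 -1" --pt "0.9 -0.3 0" --pt "0.9 -0.3 0" --pt "0.9 -0.3 0" --twist '[0,0,0,0,0]'

```text
time: 21.22
tool_pos: [520.1, -16.0, 144.5]
tcp_rot: [-3.141, 0.002, 3.142]
contact_force: [0.0, -0.0, 0.1]
grip_width: 85.3
finger_force: 0.0
```

Request:
arm_command --gripper '[85,85,85,85,85]' --pt "0.9 -0.35 0" --pt "0.9 -0.35 0" --pt "0.9 -0.35 0" --pt "0.12 -0.03 0" --pt "0 0 0" --twist '[0,0,0,0,0]'

```text
time: 21.85
tool_pos: [450.9, -42.8, 144.0]
tcp_rot: [-3.141, 0.002, 3.141]
contact_force: [-0.7, 0.3, 0.1]
grip_width: 85.2
finger_force: 0.0
```

Run:
```python
from h import *
o=get_obs(); im=capture("wrist")
print(o["time"],o["tool_pos"],o["tcp_rot"])
h=hsv(im);H,S,V=[h[...,i].astype(int) for i in range(3)]
m=((H<4)|(H>174))&(S>150)&(V>70); m[290:]=0
for c in blobs(m,400): print(c[:,0].mean(0),rect("wrist",c,48,o))
t=capture("top"); cv2.imwrite("pics/t9.png",np.hstack([cv2.resize(t[175:240,270:340],None,fx=5,fy=5),cv2.resize(im[120:300,200:440],(433,325))])[:,:,::-1])
```

```text
21.85 [450.85584915 -42.77490897 144.02661383] [-3.14128141e+00  2.01150061e-03  3.14114177e+00]
[316.34008097 239.03238866] (449.175537109375, -43.210350036621094, 63.01648712158203, 62.83161926269531, -44.71492385864258)
```

View pics/t9.png

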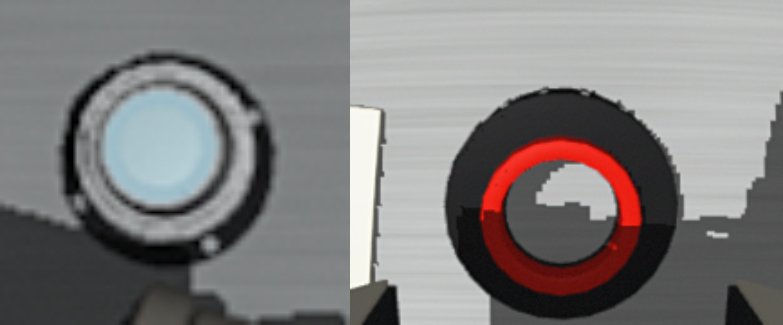

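Left: the pale lens sits flat in the barrel. Right: the ring's red collar at (560,215), centred. Grip the collar at about z=37.

Request:
arm_command --gripper '[85,85,85,85,85]' --pt "0.05 0 1" --pt "0 0 1" --pt "0 0 1" --pt "0 0 0.8" --pt "0 0 0.35" --twist '[0,0,0,0,0]'

```text
time: 22.58
tool_pos: [448.8, -42.4, 38.4]
tcp_rot: [3.141, -0.001, -3.141]
contact_force: [0.3, -0.8, 0.2]
grip_width: 84.7
finger_force: 0.0
```

Request:
arm_command --gripper '[85,56,56,56,56]' --pt "0 0 0.1" --pt "0 0 0" --pt "0 0 0" --pt "0 0 0" --pt "0 0 0" --twist '[0,0,0,0,0]'

```text
time: 23.2
tool_pos: [449.2, -42.8, 37.5]
tcp_rot: [-3.141, 0.001, 3.141]
contact_force: [0.0, 0.2, 3.6]
grip_width: 64.0
finger_force: 30.0
```

Request:
arm_command --gripper '[56,56,56,56,56]' --pt "0 0 0" --pt "0 0 -0.4" --pt "0 0 -1" --pt "0 0 -1" --pt "0 0 -0.8" --twist '[0,0,0,0,0]'

```text
time: 23.82
tool_pos: [448.4, -42.6, 118.0]
tcp_rot: [3.141, -0.0, 3.142]
contact_force: [0.4, -0.3, -2.6]
grip_width: 64.0
finger_force: 30.0
```

Run:
```python
from h import *
o=get_obs(); im=capture("wrist"); cv2.imwrite("pics/w10.png",im[:,:,::-1])
print(o["time"],o["tool_pos"],o["tcp_rot"],o["grip_width"],o["finger_force"],o["contact_force"])
h=hsv(im);H,S,V=[h[...,i].astype(int) for i in range(3)]
m=((H<4)|(H>174))&(S>150)&(V>60); m[:100]=0
for c in blobs(m,200): print(c[:,0].mean(0),c[:,0].min(0),c[:,0].max(0),rect("wrist",c,o["tool_pos"][2]+12,o))
```

```text
23.825 [448.44420783 -42.61511863 118.03905833] [ 3.14148496e+00 -1.59962908e-04  3.14150077e+00] 64.02327471753246 29.999587386846542 [ 0.37886088 -0.25631181 -2.62851807]
[317.         352.21363636] [262 344] [372 367] (472.42041015625, -42.50238037109375, 49.813316345214844, 12.533185958862305, -89.8985335752368)
[317.25060241 271.38313253] [246 232] [388 310] (431.8192443847656, -42.522857666015625, 61.862728118896484, 34.82115936279297, -89.94944570586085)
```

Run:
```python
from h import *
for n,tp in (("w3",[609.95,15.86,55.46]),("w6",[610.53,14.85,53.05]),("w8",[610.7,14.41,53.43])):
    o=dict(tool_pos=np.array(tp),tcp_rot=np.array([np.pi,0,np.pi]))
    im=cv2.imread(f"pics/{n}.png"); g=im.max(2); m=np.zeros(g.shape,np.uint8); m[60:150,75:275]=(g<75)[60:150,75:275]
    # top-most dark pixel per column = foot's front arc (upper edge at z=8)
    pts=np.array([[c+140,np.argmax(m[:,c])+100-0.5] for c in range(110,240) if m[:,c].any()])
    for z in (0,8): print(n,z,circ(cast("wrist",pts,z,o),54,[610,14]))
```

```text
w3 0 (array([610.9907688 ,  12.61671999]), np.float64(0.15957826345603698))
w3 8 (array([610.55804046,  12.64858616]), np.float64(0.19214323580118187))
w6 0 (array([610.9514219 ,  12.57352483]), np.float64(0.15190649363736428))
w6 8 (array([610.53562149,  12.62416826]), np.float64(0.2162752457705176))
w8 0 (array([610.93691971,  12.62706528]), np.float64(0.16500917689787))
w8 8 (array([610.52733916,  12.68326055]), np.float64(0.17923472940915247))
```

The lamp axis is consistently at (610.7, 12.6). Carry the ring there.

Request:
arm_command --gripper '[56,56,56,56,56]' --pt "-0.8 0.28 0" --pt "-0.8 0.28 0" --pt "-0.8 0.28 0" --pt "-0.8 0.28 0" --pt "-0.8 0.28 0" --twist '[0,0,0,0,0]'

```text
time: 24.5
tool_pos: [548.8, -7.4, 116.3]
tcp_rot: [3.141, -0.002, 3.142]
contact_force: [0.5, -0.4, -1.9]
grip_width: 63.5
finger_force: 30.0
```

Request:
arm_command --gripper '[56,56,56,56,56]' --pt "-0.8 0.28 0" --pt "-0.8 0.27 0" --pt "-0.8 0.26 0" --pt "-0.08 0 0" --pt "0 0 0" --twist '[0,0,0,0,0]'

```text
time: 25.12
tool_pos: [609.8, 12.4, 116.3]
tcp_rot: [3.141, -0.002, 3.142]
contact_force: [-1.0, 0.4, -3.2]
grip_width: 63.5
finger_force: 30.0
```

Run:
```python
from h import *
p=[]
for i in range(4): o=get_obs(); p.append(o["tool_pos"]); im=capture("wrist")
p=np.array(p); print(o["time"],p,o["tcp_rot"],o["grip_width"])
cv2.imwrite("pics/w11.png",im[100:400,140:540,::-1])
```

```text
25.275 [[609.75447496  12.44153867 116.25729195]
 [609.71054948  12.35456767 116.47296323]
 [609.81304974  12.32079589 116.71384063]
 [609.96672591  12.30959464 116.88407506]] [ 3.14150215e+00 -8.00565727e-04  3.14119584e+00] 63.559577849272074
```

Request:
arm_command --gripper '[56,56,56,56,56]' --pt "-0.035 0.01 0.5" --pt "0 0 0.4" --pt "0 0 0.3" --pt "0 0 0.1" --pt "0 0 0" --twist '[0,0,0,0,0]'

```text
time: 25.95
tool_pos: [611.6, 12.8, 84.3]
tcp_rot: [3.142, -0.0, 3.142]
contact_force: [0.3, -0.0, -2.5]
grip_width: 63.4
finger_force: 30.0
```

Request:
arm_command --gripper '[56,56,56,56,56]' --pt "0 0 0.04" --pt "0 0 0.04" --pt "0 0 0.04" --pt "0 0 0" --pt "0 0 0" --twist '[0,0,0,0,0]'

```text
time: 26.58
tool_pos: [611.5, 12.8, 81.4]
tcp_rot: [3.142, -0.0, 3.141]
contact_force: [-0.6, 0.4, -2.9]
grip_width: 63.4
finger_force: 30.0
```

Run:
```python
from h import *
o=get_obs(); print(o["time"],o["tool_pos"],o["tcp_rot"],o["contact_force"],o["moment"])
cv2.imwrite("pics/w12.png",capture("wrist")[100:400,140:540,::-1])
```

```text
26.575 [611.54159133  12.80314941  81.4233033 ] [ 3.14150001e+00 -1.72557880e-04  3.14149079e+00] [-0.56680501  0.38874    -2.87360876] [ 0.04075777  0.10291691 -0.00575259]
```

View pics/w12.png

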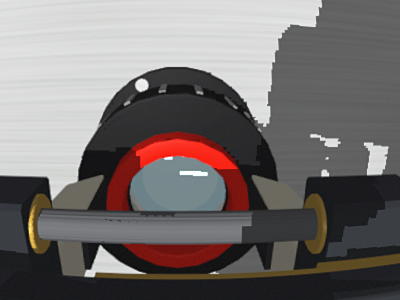

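The ring is level over the barrel, with the lens visible through its hole at (178,185). Lower until contact.

Request:
arm_command --gripper '[56,56,56,56,56]' --pt "0.02 0 0.04" --pt "0 0 0.04" --pt "0 0 0.04" --pt "0 0 0" --pt "0 0 0" --twist '[0,0,0,0,0]'

```text
time: 27.25
tool_pos: [611.1, 12.8, 78.4]
tcp_rot: [3.142, -0.0, 3.141]
contact_force: [0.7, 0.0, -2.5]
grip_width: 63.8
finger_force: 30.0
```

Request:
arm_command --gripper '[56,56,56,56,56]' --pt "0 0 0.03" --pt "0 0 0.03" --pt "0 0 0.02" --pt "0 0 0" --pt "0 0 0" --twist '[0,0,0,0,0]'

```text
time: 27.88
tool_pos: [611.3, 12.8, 76.9]
tcp_rot: [-3.142, 0.001, 3.142]
contact_force: [-1.4, -0.2, 3.1]
grip_width: 63.7
finger_force: 30.0
```

Request:
arm_command --gripper '[56,56,56,56,56]' --pt "0 0 0.014" --pt "0 0 0.014" --pt "0 0 0.013" --pt "0 0 0.013" --pt "0 0 0.013" --twist '[1,1,1,1,1]'

```text
time: 28.5
tool_pos: [611.2, 12.2, 75.2]
tcp_rot: [-3.141, 0.001, 2.703]
contact_force: [-2.7, -1.3, 3.6]
grip_width: 63.4
finger_force: 30.0
```

```bash
cat > s.py <<'E'
from h import *
o=get_obs(); print(o["time"],o["tool_pos"].round(1),o["tcp_rot"].round(3),"F",o["contact_force"].round(1),"M",o["moment"].round(2),"q6",o["joint_positions"][5].round(2),o["grip_width"].round(1),o["finger_force"].round(1))
E
python3 s.py
```

```text
Traceback (most recent call last):
  File "s.py", line 2, in <module>
    o=get_obs(); print(o["time"],o["tool_pos"].round(1),o["tcp_rot"].round(3),"F",o["contact_force"].round(1),"M",o["moment"].round(2),"q6",o["joint_positions"][5].round(2),o["grip_width"].round(1),o["finger_force"].round(1))
                                                                                                                                                                             ^^^^^^^^^^^^^^^^^^^^^
AttributeError: 'float' object has no attribute 'round'
```

Request:
arm_command --gripper '[56,56,56,56,56]' --pt "0 0 0.014" --pt "0 0 0.014" --pt "0 0 0.013" --pt "0 0 0.013" --pt "0 0 0.013" --twist '[1,1,1,1,1]'

```text
time: 29.12
tool_pos: [611.2, 12.3, 73.5]
tcp_rot: [-3.141, 0.001, 2.267]
contact_force: [-0.8, -3.0, 3.0]
grip_width: 63.7
finger_force: 30.0
```

Request:
arm_command --gripper '[56,56,56,56,56]' --pt "0 0 0.014" --pt "0 0 0.014" --pt "0 0 0.013" --pt "0 0 0.013" --pt "0 0 0.013" --twist '[1,1,1,1,1]'

```text
time: 29.75
tool_pos: [611.3, 12.2, 71.9]
tcp_rot: [3.141, 0.001, 1.83]
contact_force: [-1.4, -1.9, 4.1]
grip_width: 63.7
finger_force: 30.0
```

```bash
sed -i 's/o\["grip_width"\].round(1),o\["finger_force"\].round(1)/round(o["grip_width"],1),round(o["finger_force"],1)/' s.py; python3 s.py
```

```text
29.75 [611.3  12.2  71.9] [3.141e+00 1.000e-03 1.830e+00] F [-1.4 -1.9  4.1] M [-0.43  0.49  0.23] q6 -0.36 63.7 30.0
```

Request:
arm_command --gripper '[56,56,56,56,56]' --pt "0 0 0.014" --pt "0 0 0.014" --pt "0 0 0.013" --pt "0 0 0.013" --pt "0 0 0.013" --twist '[1,1,1,1,1]'

```text
time: 30.38
tool_pos: [611.4, 12.3, 70.3]
tcp_rot: [3.141, 0.001, 1.394]
contact_force: [-1.3, -2.1, 4.3]
grip_width: 63.8
finger_force: 30.0
```

Request:
arm_command --gripper '[56,56,56,56,56]' --pt "0 0 0.014" --pt "0 0 0.014" --pt "0 0 0.013" --pt "0 0 0.013" --pt "0 0 0.013" --twist '[1,1,1,1,1]'

```text
time: 31.0
tool_pos: [611.4, 12.6, 68.6]
tcp_rot: [3.141, -0.0, 0.957]
contact_force: [-0.8, 0.1, 4.2]
grip_width: 63.8
finger_force: 30.0
```

```bash
python3 s.py
```

```text
31.0 [611.4  12.6  68.6] [ 3.141 -0.     0.957] F [-0.8  0.1  4.2] M [-0.14  0.38  0.21] q6 0.51 63.8 30.0
```

Request:
arm_command --gripper '[56,56,56,56,56]' --pt "0 0 0.014" --pt "0 0 0.014" --pt "0 0 0.013" --pt "0 0 0.013" --pt "0 0 0.013" --twist '[1,1,1,1,1]'

```text
time: 31.62
tool_pos: [611.7, 12.7, 67.0]
tcp_rot: [3.141, -0.001, 0.521]
contact_force: [-0.0, 0.2, 4.0]
grip_width: 63.6
finger_force: 30.0
```

Request:
arm_command --gripper '[56,56,56,56,56]' --pt "0 0 0.014" --pt "0 0 0.014" --pt "0 0 0.013" --pt "0 0 0.013" --pt "0 0 0.013" --twist '[1,1,1,1,1]'

```text
time: 32.25
tool_pos: [611.9, 12.6, 65.3]
tcp_rot: [3.141, -0.002, 0.085]
contact_force: [-0.3, 0.6, 3.2]
grip_width: 63.6
finger_force: 30.0
```

```bash
python3 s.py
python3 - <<'E'
from h import *
im=capture("wrist"); cv2.imwrite("pics/w13.png",im[:,:,::-1])
E
```

```text
32.25 [611.9  12.6  65.3] [ 3.141e+00 -2.000e-03  8.500e-02] F [-0.3  0.6  3.2] M [-0.1   0.1   0.09] q6 1.38 63.6 30.0
```

Request:
arm_command --gripper '[56,56,56,56,56]' --pt "0 0 0.013" --pt "0 0 0.013" --pt "0 0 0.013" --pt "0 0 0.013" --pt "0 0 0.013" --twist '[1,1,1,1,1]'

```text
time: 32.92
tool_pos: [611.9, 12.5, 63.6]
tcp_rot: [-3.141, -0.002, -0.35]
contact_force: [0.0, -1.2, 2.7]
grip_width: 63.8
finger_force: 30.0
```

```bash
python3 s.py
```

```text
32.925 [611.9  12.5  63.6] [-3.141e+00 -2.000e-03 -3.500e-01] F [ 0.  -1.2  2.7] M [-0.22  0.14  0.12] q6 1.82 63.8 30.0
```

Request:
arm_command --gripper '[56,56,56,56,56]' --pt "0 0 0.013" --pt "0 0 0.013" --pt "0 0 0.013" --pt "0 0 0.01" --pt "0 0 0.01" --twist '[1,1,1,1,1]'

```text
time: 33.55
tool_pos: [612.4, 12.4, 63.4]
tcp_rot: [-3.14, -0.003, -0.786]
contact_force: [-1.4, -1.2, 11.6]
grip_width: 63.2
finger_force: 30.0
```

```bash
python3 s.py
```

```text
33.55 [612.4  12.4  63.4] [-3.14e+00 -3.00e-03 -7.86e-01] F [-1.4 -1.2 11.6] M [-0.2   0.52  0.18] q6 2.25 63.2 30.0
```

Request:
arm_command --gripper '[56,56,56,56,56]' --pt "0 0 0" --pt "0 0 0" --pt "0 0 0" --pt "0 0 0" --pt "0 0 0" --twist '[1,1,1,0,0]'

```text
time: 34.17
tool_pos: [612.0, 11.9, 63.4]
tcp_rot: [-3.14, -0.002, -1.046]
contact_force: [-2.0, -2.7, 11.2]
grip_width: 63.1
finger_force: 30.0
```

```bash
python3 s.py
```

```text
34.175 [612.   11.9  63.4] [-3.140e+00 -2.000e-03 -1.046e+00] F [-2.  -2.7 11.2] M [-0.42  0.69 -0.11] q6 2.51 63.1 30.0
```

Request:
arm_command --gripper '[56,56,56,56,56]' --pt "0 0 0" --pt "0 0 0" --pt "0 0 0" --pt "0 0 0" --pt "0 0 0" --twist '[1,1,1,0,0]'

```text
time: 34.8
tool_pos: [611.7, 11.8, 63.1]
tcp_rot: [-3.14, -0.002, -1.307]
contact_force: [-3.1, -3.0, 9.0]
grip_width: 62.6
finger_force: 30.0
```

```bash
python3 s.py
python3 - <<'E'
from h import *
cv2.imwrite("pics/w14.png",capture("wrist")[:,:,::-1])
E
```

```text
34.8 [611.7  11.8  63.1] [-3.140e+00 -2.000e-03 -1.307e+00] F [-3.1 -3.   9. ] M [-0.54  0.7   0.31] q6 2.77 62.6 30.0
```

Run:
```python
import cv2,numpy as np
a=cv2.imread("pics/w13.png")[130:330,200:440];b=cv2.imread("pics/w14.png")[130:330,200:440]
f=lambda a:cv2.convertScaleAbs(cv2.resize(a,(400,333),interpolation=cv2.INTER_CUBIC),alpha=2.0,beta=20)
cv2.imwrite("pics/cmp.png",np.hstack([f(a),f(b)]))
```

```text
(no output)
```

View pics/cmp.png

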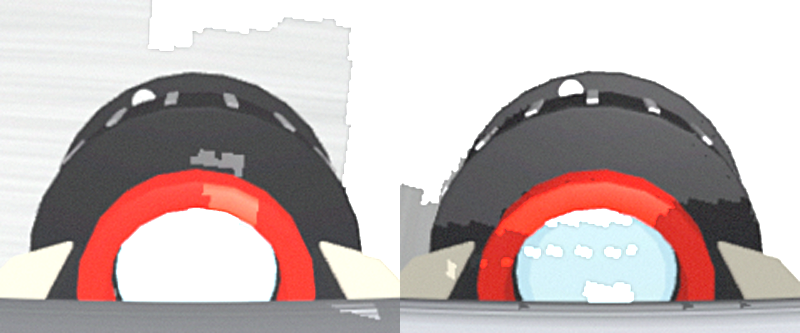

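The ring is down at the lens; the skirt ribs moved a little relative to the fingers between the two frames. I'll track the ribs numerically while turning, to tell tightening from slipping.

```bash
cat > r.py <<'E'
import sys
from h import *
def ribs(im):
    g=cv2.cvtColor(im,cv2.COLOR_RGB2GRAY)[170:235,215:430]
    t=cv2.morphologyEx(g,cv2.MORPH_TOPHAT,np.ones((13,13)))
    n,_,st,ce=cv2.connectedComponentsWithStats((t>18).astype(np.uint8))
    return [(round(c[0]+215),round(c[1]+170),int(s[4])) for s,c in zip(st[1:],ce[1:]) if 8<s[4]<160]
if __name__=="__main__":
    for f in sys.argv[1:]: print(f,ribs(cv2.imread(f)[:,:,::-1].copy()))
    if len(sys.argv)==1:
        M=[]
        for i in range(3): o=get_obs(); M.append(o["moment"]); im=capture("wrist")
        print(round(o["time"],1),o["tool_pos"].round(1),"yaw %.1f"%np.degrees(o["tcp_rot"][2]),"F",o["contact_force"].round(1),"M",np.round(M,2)[:,2],"q6",o["joint_positions"][5].round(2),round(o["grip_width"],1),ribs(im))
E
python3 r.py pics/w13.png pics/w14.png; python3 r.py
```

```text
pics/w13.png [(285, 188, 111), (302, 189, 58), (338, 190, 65), (409, 198, 19), (269, 200, 67), (370, 203, 62), (245, 219, 34), (392, 222, 25), (318, 233, 65)]
pics/w14.png [(302, 182, 139), (325, 180, 18), (332, 183, 17), (315, 188, 71), (281, 193, 90), (351, 193, 61), (382, 211, 49), (251, 213, 57)]
35.0 [611.7  11.8  63.1] yaw -74.9 F [-3.5 -3.1  9.4] M [0.27 0.31 0.32] q6 2.77 62.4 [(302, 182, 140), (315, 188, 71), (280, 193, 90), (351, 193, 66), (382, 212, 43), (251, 213, 55)]
```

Request:
arm_command --gripper '[56,56,56,56,56]' --pt "0 0 0" --pt "0 0 0" --pt "0 0 0" --pt "0 0 0" --pt "0 0 0" --twist '[0.5,0.5,0,0,0]'

```text
time: 35.62
tool_pos: [611.5, 11.9, 63.1]
tcp_rot: [-3.14, -0.002, -1.393]
contact_force: [-2.8, -3.0, 9.3]
grip_width: 62.2
finger_force: 30.0
```

```bash
python3 r.py
```

```text
35.7 [611.5  11.9  63. ] yaw -79.8 F [-4.  -3.6  9.8] M [0.84 0.82 0.79] q6 2.86 62.2 [(273, 183, 11), (343, 191, 62), (377, 207, 77), (246, 218, 50), (399, 230, 16)]
```

Request:
arm_command --gripper '[56,56,56,56,56]' --pt "0 0 0" --pt "0 0 0" --pt "0 0 0" --pt "0 0 0" --pt "0 0 0" --twist '[0.5,0.5,0,0,0]'

```text
time: 36.4
tool_pos: [611.6, 10.7, 63.1]
tcp_rot: [-3.14, -0.004, -1.48]
contact_force: [-3.3, -7.2, 8.4]
grip_width: 62.1
finger_force: 30.4
```

```bash
python3 r.py
```

```text
36.5 [611.6  10.7  63.1] yaw -84.8 F [-3.4 -7.3  8.9] M [1.09 1.07 1.08] q6 2.95 62.2 [(296, 182, 11), (287, 188, 134), (301, 192, 73), (337, 192, 62), (269, 200, 109), (370, 205, 58), (244, 223, 30), (396, 228, 44)]
```

Moment reached about 1.08 Nm, with the ribs now slipping under the pads: apparently tight. Re-grasp afresh 90° back and confirm.

Request:
arm_command --gripper '[80,80,80,80,80]' --pt "0 0 0" --pt "0 0 0" --pt "0 0 -0.1" --pt "0 0 0" --pt "0 0 0" --twist '[0,0,0,-1,-1]'

```text
time: 37.17
tool_pos: [611.1, 13.0, 64.1]
tcp_rot: [-3.142, 0.0, -1.306]
contact_force: [0.5, 0.6, -1.4]
grip_width: 79.9
finger_force: 0.0
```

Request:
arm_command --gripper '[80,80,80,80,80]' --pt "0 0 0" --pt "0 0 0" --pt "0 0 0" --pt "0 0 0" --pt "0 0 0" --twist '[-1,-1,-1,-1,-1]'

```text
time: 37.8
tool_pos: [611.1, 13.0, 64.1]
tcp_rot: [-3.141, 0.0, -0.87]
contact_force: [-0.5, 0.3, -0.4]
grip_width: 80.1
finger_force: 0.0
```

Request:
arm_command --gripper '[80,80,80,80,80]' --pt "0 0 0" --pt "0 0 0" --pt "0 0 0" --pt "0 0 0" --pt "0 0 0" --twist '[-1,-1,-1,-1,-1]'

```text
time: 38.42
tool_pos: [611.1, 13.0, 64.0]
tcp_rot: [-3.141, 0.0, -0.433]
contact_force: [-0.3, -0.3, -0.5]
grip_width: 80.2
finger_force: 0.0
```

Request:
arm_command --gripper '[80,80,80,80,80]' --pt "0 0 0" --pt "0 0 0" --pt "0 0 0" --pt "0 0 0" --pt "0 0 0" --twist '[-1,-1,-1,-1,-1]'

```text
time: 39.05
tool_pos: [611.1, 13.0, 64.0]
tcp_rot: [-3.141, 0.0, 0.003]
contact_force: [0.9, -1.0, -0.7]
grip_width: 80.0
finger_force: 0.0
```

```bash
python3 r.py
```

```text
39.1 [611.1  13.   64.1] yaw 0.0 F [ 0.2 -0.8 -0.2] M [ 0.02 -0.03 -0.01] q6 1.47 80.0 [(408, 176, 9), (310, 186, 68), (278, 191, 120), (345, 189, 69), (376, 204, 60), (249, 214, 57), (328, 224, 23), (359, 227, 31)]
```

Request:
arm_command --gripper '[80,56,56,56,56]' --pt "0 0 0.06" --pt "0 0 0" --pt "0 0 0" --pt "0 0 0" --pt "0 0 0" --twist '[0,0,0,0,0]'

```text
time: 39.83
tool_pos: [611.1, 12.7, 62.6]
tcp_rot: [-3.142, -0.0, -0.0]
contact_force: [0.8, -1.2, -0.3]
grip_width: 63.3
finger_force: 30.0
```

Request:
arm_command --gripper '[56,56,56,56,56]' --pt "0 0 0" --pt "0 0 0" --pt "0 0 0" --pt "0 0 0" --pt "0 0 0" --twist '[0,0,0.5,0.5,0]'

```text
time: 40.45
tool_pos: [611.5, 12.7, 62.7]
tcp_rot: [3.141, -0.001, -0.085]
contact_force: [2.2, -2.5, -1.8]
grip_width: 62.3
finger_force: 30.0
```

```bash
python3 r.py
```

```text
40.5 [611.4  12.7  62.7] yaw -4.9 F [ 1.3 -1.8 -2.1] M [0.7  0.76 0.74] q6 1.55 62.4 [(300, 188, 67), (337, 188, 65), (270, 195, 121), (369, 201, 63), (244, 219, 27), (392, 220, 39), (316, 233, 132)]
```

Request:
arm_command --gripper '[56,56,56,56,56]' --pt "0 0 0" --pt "0 0 0" --pt "0 0 0" --pt "0 0 0" --pt "0 0 0" --twist '[0.5,0.5,0.5,0.5,0]'

```text
time: 41.22
tool_pos: [610.5, 12.9, 63.0]
tcp_rot: [3.141, 0.001, -0.26]
contact_force: [-3.8, -1.8, 4.1]
grip_width: 62.4
finger_force: 30.0
```

```bash
python3 r.py
```

```text
41.3 [610.5  12.9  63. ] yaw -14.9 F [-4.6 -1.4  6.5] M [1.35 1.39 1.38] q6 1.73 62.1 [(259, 172, 24), (320, 184, 61), (399, 185, 23), (284, 189, 69), (354, 191, 64), (337, 194, 63), (351, 197, 11), (398, 197, 19), (257, 203, 97), (280, 203, 107), (332, 208, 27), (383, 208, 81), (398, 211, 28), (291, 210, 13), (311, 210, 15), (398, 221, 9), (300, 233, 64), (333, 232, 78)]
```

Fresh grip: 1.38 Nm after 10° with the ribs not following, so the ring is tight. Release, lift, and go over the nearest tray, squaring the wrist.

Request:
arm_command --gripper '[80,80,80,80,80]' --pt "0 0 0" --pt "0 0 0" --pt "0 0 -0.6" --pt "0 0 -1" --pt "0 0 -1" --twist '[0,0,0,0,0]'

```text
time: 42.0
tool_pos: [611.4, 12.9, 129.3]
tcp_rot: [-3.141, -0.001, -0.262]
contact_force: [1.3, -0.1, 0.5]
grip_width: 80.3
finger_force: 0.0
```

Request:
arm_command --gripper '[80,80,80,80,80]' --pt "0 0 -1" --pt "0 0 -0.5" --pt "0 0 0" --pt "0 1 0" --pt "0 1 0" --twist '[-1,-1,-0.98,0,0]'

```text
time: 42.62
tool_pos: [611.3, -37.4, 166.3]
tcp_rot: [-3.141, -0.001, -0.001]
contact_force: [0.2, 0.1, -0.0]
grip_width: 80.1
finger_force: 0.0
```

Request:
arm_command --gripper '[75,75,75,75,75]' --pt "0 1 0" --pt "0 1 0" --pt "0 1 0" --pt "0 1 0" --pt "0 0.87 0" --twist '[0,0,0,0,0]'

```text
time: 43.25
tool_pos: [611.0, -160.0, 166.1]
tcp_rot: [3.142, -0.001, -0.002]
contact_force: [-0.9, -0.2, 0.5]
grip_width: 75.0
finger_force: 0.0
```

```bash
cat > t.py <<'E'
from h import *
def look(show=True):
    o=get_obs(); im=capture("wrist"); h=hsv(im); print(round(o["time"],1),o["tool_pos"].round(1),"yaw %.2f"%np.degrees(o["tcp_rot"][2]),round(o["grip_width"],1),round(o["finger_force"],1))
    m=(h[...,0]>3)&(h[...,0]<18)&(h[...,1]>150)&(h[...,2]>50)
    m=cv2.morphologyEx(m.astype(np.uint8),cv2.MORPH_CLOSE,np.ones((5,5)))
    for c in blobs(m,800): print("orange",c[:,0].mean(0).round(),"z12",np.round(rect("wrist",c,12,o),1))
    return o,im
if __name__=="__main__":
    o,im=look(); V=h=hsv(im); 
    t=capture("top"); ht=hsv(t)
    for c in blobs(orange(ht),400): print("top",c[:,0].mean(0).round(),np.round(rect("top",c,12),1))
    cv2.imwrite("pics/last.png",im[:,:,::-1]); cv2.imwrite("pics/lasttop.png",t[:,:,::-1])
E
python3 t.py; python3 s.py
```

```text
43.2 [ 611.  -160.   166.1] yaw -0.14 75.0 0.0
orange [318. 222.] z12 [ 6.127e+02 -1.605e+02  8.930e+01  4.940e+01  2.000e-01]
orange [466. 213.] z12 [ 622.5 -295.1   88.9   52.6   -8.7]
top [429. 276.] [ 437.8 -300.2   87.5   48.9  -12.5]
top [477. 241.] [ 526.8 -421.1   88.2   48.6   -5.1]
43.35 [ 610.9 -161.2  165.6] [ 3.141e+00 -1.000e-03 -4.000e-03] F [-0.1 -0.1 -1. ] M [-0.05  0.2  -0.03] q6 1.2 74.9 0.0
```

One tray moved to (438,-300); noted. First a look at the board, unladen, from above.

Request:
arm_command --gripper '[75,75,75,75,75]' --pt "-1 0.15 0" --pt "-1 0.15 0" --pt "-1 0.15 0" --pt "-1 0.15 0" --pt "-1 0.1 0" --twist '[0,0,0,0,0]'

```text
time: 43.98
tool_pos: [485.2, -175.5, 165.5]
tcp_rot: [-3.141, -0.001, -0.001]
contact_force: [-1.0, 0.2, -0.8]
grip_width: 75.1
finger_force: 0.0
```

Request:
arm_command --gripper '[75,75,75,75,75]' --pt "-0.6 0 0" --pt "0 0 0" --pt "0 0 0" --pt "0 0 0" --pt "0 0 0" --twist '[0,0,0,0,0]'

```text
time: 44.6
tool_pos: [471.1, -176.1, 165.0]
tcp_rot: [-3.141, 0.0, -0.002]
contact_force: [0.8, -0.0, 0.7]
grip_width: 75.1
finger_force: 0.0
```

Run:
```python
from t import *
o,im=look(); cv2.imwrite("pics/b1.png",im[:,:,::-1])
u,v=proj("wrist",[469,-178,6],o); print(u,v)
h=hsv(im); S=h[...,1];V=h[...,2]; print("HSV",h[int(v),int(u)],h[int(v)-45,int(u)],h[60,300])
# outline: dark thin line within board region, via blackhat
g=V; bh=cv2.morphologyEx(g,cv2.MORPH_BLACKHAT,np.ones((9,9)))
R0=[468.6,-178.1]
ys,xs=np.nonzero(bh>40); p=cast("wrist",np.c_[xs,ys],6,o); a=np.radians(-7.8)
q=(p-R0)@np.array([[np.cos(a),-np.sin(a)],[np.sin(a),np.cos(a)]]); k=(np.abs(q[:,0])<55)&(np.abs(q[:,1])<35)
print(k.sum(),q[k].min(0),q[k].max(0)); 
r=cv2.minAreaRect(p[k].astype(np.float32)); print("outline",r)
for s in (1,-1):
    for ax,L in ((0,45),(1,25)):
        kk=k&(np.abs(q[:,ax]-s*L)<6)&(np.abs(q[:,1-ax])<(L==45 and 18 or 38))
        if kk.sum()>10: f=np.polyfit(q[kk,1-ax],q[kk,ax],1); print("axis",ax,s,kk.sum(),f)
```

```text
44.6 [ 471.1 -176.1  165. ] yaw -0.09 75.1 0.0
orange [454. 252.] z12 [ 441.8 -299.8   84.9   52.5  -12.8]
orange [563. 172.] z12 [ 527.5 -418.    88.8   56.1   -5.2]
orange [299.  63.] z12 [ 6.112e+02 -1.605e+02  8.930e+01  4.930e+01  4.000e-01]
orange [454.  61.] z12 [ 620.8 -295.4   89.9   51.5   -8.6]
319.5763473516765 226.84823460638597
HSV [ 30   7 248] [ 30  19 119] [ 16 253 250]
647 [-48.58033345 -28.22351956] [47.63577565 34.6387415 ]
outline ((468.600830078125, -174.8844757080078), (62.79562759399414, 96.13542938232422), 82.44091796875)
axis 0 1 78 [6.90870942e-04 4.68246692e+01]
axis 1 1 159 [1.56252556e-03 2.71227514e+01]
axis 0 -1 76 [-8.53312643e-04 -4.75168732e+01]
axis 1 -1 171 [ 2.11534189e-03 -2.71711277e+01]
```

Request:
arm_command --gripper '[75,75,75,75,75]' --pt "1 -0.13 0.3" --pt "1 -0.13 0.3" --pt "1 -0.13 0.3" --pt "1 -0.13 0.3" --pt "1 -0.12 0.3" --twist '[0,0,0,0,0]'

```text
time: 45.28
tool_pos: [596.7, -160.2, 127.1]
tcp_rot: [-3.141, 0.0, -0.002]
contact_force: [1.0, -0.1, 0.9]
grip_width: 75.0
finger_force: 0.0
```

Request:
arm_command --gripper '[75,75,75,75,75]' --pt "0.66 0 0.8" --pt "0 0 1" --pt "0 0 1" --pt "0 0 0.6" --pt "0 0 0" --twist '[0,0,0,0,0]'

```text
time: 45.9
tool_pos: [611.7, -160.2, 41.5]
tcp_rot: [-3.141, 0.002, -0.002]
contact_force: [-0.3, -0.7, 0.6]
grip_width: 75.3
finger_force: 0.0
```

```bash
cat > plan.py <<'E'
import sys
from h import *
def plan(x,y,z,yaw):
    o=get_obs(); a=np.degrees(o["tcp_rot"][2]); d=np.array([x,y,z])-o["tool_pos"]; tw=-((yaw-a+90)%180-90)/5
    b=np.radians(a-tw*5); t=np.array([d@[np.cos(b),np.sin(b),0],d@[np.sin(b),-np.cos(b),0],-d[2]])/25
    print("at",o["tool_pos"].round(1),"yaw %.1f"%a,"-> twist %.2f then dp"%tw,t.round(2))
if __name__=="__main__": plan(*map(float,sys.argv[1:]))
E
python3 t.py; python3 plan.py 612 -160.5 4 0.3
```

```text
45.9 [ 611.7 -160.2   41.5] yaw -0.11 75.3 0.0
orange [318. 250.] z12 [ 6.246e+02 -1.606e+02  6.660e+01  4.910e+01  1.000e-01]
orange [542. 230.] z12 [ 636.6 -295.6   60.8   55.3   -8.6]
top [429. 276.] [ 437.8 -300.1   87.5   48.9  -12.4]
top [477. 241.] [ 526.8 -421.1   88.2   48.6   -5.1]
top [429. 205.] [ 620.7 -296.8   88.7   48.    -9.2]
at [ 612.8 -160.6   43.4] yaw -0.1 -> twist -0.08 then dp [-0.03 -0.01  1.58]
```

Request:
arm_command --gripper '[75,75,75,44,44]' --pt "0 0 0.8" --pt "0 0 0.5" --pt "0 0 0.25" --pt "0 0 0" --pt "0 0 0" --twist '[-0.06,0,0,0,0]'

```text
time: 46.62
tool_pos: [612.7, -160.6, 4.5]
tcp_rot: [3.141, -0.001, 0.003]
contact_force: [0.6, 0.5, -0.1]
grip_width: 59.9
finger_force: 0.0
```

Request:
arm_command --gripper '[44,44,44,44,44]' --pt "0 0 0" --pt "0 0 0" --pt "0 0 -0.5" --pt "0 0 -1" --pt "0 0 -1" --twist '[0,0,0,0,0]'

```text
time: 47.25
tool_pos: [612.3, -160.4, 67.6]
tcp_rot: [-3.142, -0.0, 0.003]
contact_force: [0.0, -0.1, 0.2]
grip_width: 49.6
finger_force: 30.0
```

```bash
python3 s.py; python3 plan.py 468.2 -178 40 -7.8
```

```text
47.25 [ 612.3 -160.4   67.6] [-3.142e+00 -0.000e+00  3.000e-03] F [ 0.  -0.1  0.2] M [-0.06  0.13 -0.  ] q6 1.19 49.6 30.0
at [ 612.3 -160.4   67.6] yaw 0.2 -> twist 1.60 then dp [-5.61  1.48  1.11]
```

Request:
arm_command --gripper '[44,44,44,44,44]' --pt "0 0 0" --pt "0 0 0" --pt "-0.94 0.25 0" --pt "-0.94 0.25 0" --pt "-0.94 0.25 0" --twist '[0.8,0.8,0,0,0]'

```text
time: 47.88
tool_pos: [539.3, -169.6, 67.1]
tcp_rot: [3.141, -0.001, -0.136]
contact_force: [-0.7, 0.4, -1.3]
grip_width: 49.5
finger_force: 30.0
```

Request:
arm_command --gripper '[44,44,44,44,44]' --pt "-0.94 0.25 0" --pt "-0.94 0.25 0" --pt "-0.91 0.23 0" --pt "0 0 0" --pt "0 0 0.8" --twist '[0,0,0,0,0]'

```text
time: 48.5
tool_pos: [470.5, -179.0, 48.1]
tcp_rot: [3.14, -0.005, -0.137]
contact_force: [0.1, 0.0, -1.2]
grip_width: 49.4
finger_force: 30.0
```

```bash
python3 - <<'E'
from t import *
o,im=look(); cv2.imwrite("pics/p1.png",im[:,:,::-1])
E
python3 plan.py 468.2 -178 10 -7.8
```

```text
48.5 [ 470.5 -179.    48.1] yaw -7.83 49.4 30.0
orange [317. 359.] z12 [ 413.9 -171.2   62.7   22.9   81.8]
orange [521. 252.] z12 [ 460.6 -302.8   54.6   47.7   76.9]
orange [317. 256.] z12 [ 478.4 -180.1   63.9   62.5   82.2]
orange [627. 141.] z12 [ 529.2 -400.    88.3   29.7   -4. ]
orange [478.  35.] z12 [ 598.1 -291.3   52.4   46.9   81.2]
at [ 468.7 -178.    45. ] yaw -7.8 -> twist -0.00 then dp [-0.02  0.    1.4 ]
```

Request:
arm_command --gripper '[44,44,44,44,44]' --pt "-0.02 0 0.7" --pt "0 0 0.4" --pt "0 0 0.2" --pt "0 0 0.06" --pt "0 0 0" --twist '[0,0,0,0,0]'

```text
time: 49.18
tool_pos: [468.1, -178.1, 12.7]
tcp_rot: [3.142, -0.001, -0.136]
contact_force: [0.4, 0.0, -0.4]
grip_width: 49.4
finger_force: 30.0
```

```bash
python3 s.py
```

```text
49.175 [ 468.1 -178.1   12.7] [ 3.142e+00 -1.000e-03 -1.360e-01] F [ 0.4  0.  -0.4] M [-0.07  0.2   0.  ] q6 1.19 49.4 30.0
```

Request:
arm_command --gripper '[44,44,62,62,62]' --pt "0 0 0.09" --pt "0 0 0" --pt "0 0 0" --pt "0 0 0" --pt "0 0 0" --twist '[0,0,0,0,0]'

```text
time: 49.8
tool_pos: [467.8, -178.0, 10.1]
tcp_rot: [-3.141, 0.0, -0.136]
contact_force: [-0.4, 0.4, -0.7]
grip_width: 61.9
finger_force: 0.0
```

Request:
arm_command --gripper '[75,75,75,75,75]' --pt "0 0 -0.6" --pt "0 0 -1" --pt "0 0 -1" --pt "0.7 0.4 -1" --pt "0.7 0.5 -0.5" --twist '[0,0,0,0,0]'

```text
time: 50.42
tool_pos: [500.5, -205.5, 115.5]
tcp_rot: [3.14, -0.003, -0.136]
contact_force: [-0.0, -1.0, 0.1]
grip_width: 74.8
finger_force: 0.0
```

Request:
arm_command --gripper '[75,75,75,75,75]' --pt "0.98 0.59 0" --pt "0.98 0.59 0" --pt "0.98 0.59 0" --pt "0.98 0.59 0" --pt "0.96 0.59 0" --twist '[0.16,0,0,0,0]'

```text
time: 51.05
tool_pos: [610.0, -296.5, 113.8]
tcp_rot: [3.141, -0.001, -0.15]
contact_force: [1.2, -0.6, -0.1]
grip_width: 74.6
finger_force: 0.0
```

```bash
python3 - <<'E'
from t import *
o,im=look(); cv2.imwrite("pics/p2.png",im[:,:,::-1])
t=capture("top"); 
for c in blobs(orange(hsv(t)),400): print("top",c[:,0].mean(0).round(),np.round(rect("top",c,12),1))
E
python3 plan.py 609 -294.4 4 -8.6
```

```text
51.0 [ 610.  -296.5  113.8] yaw -8.60 74.6 0.0
orange [477. 274.] z12 [ 557.7 -422.9   52.7   36.4   85.2]
orange [316. 222.] z12 [ 622.1 -297.5   88.7   49.2   -8.8]
top [378. 262.] [ 468.1 -177.7   89.4   49.8   -8.2]
at [ 610.6 -297.5  113.3] yaw -8.7 -> twist -0.01 then dp [-0.08 -0.11  4.37]
```

Request:
arm_command --gripper '[75,75,75,75,75]' --pt "0 -0.06 1" --pt "0 0 1" --pt "0 0 1" --pt "0 0 0.8" --pt "0 0 0.4" --twist '[0,0,0,0,0]'

```text
time: 51.78
tool_pos: [608.9, -293.9, 6.8]
tcp_rot: [-3.141, 0.001, -0.15]
contact_force: [0.3, -0.3, -0.9]
grip_width: 74.5
finger_force: 0.0
```

Request:
arm_command --gripper '[75,75,44,44,44]' --pt "0 0 0.17" --pt "0 0 0" --pt "0 0 0" --pt "0 0 0" --pt "0 0 0" --twist '[0,0,0,0,0]'

```text
time: 52.4
tool_pos: [609.7, -294.6, 3.7]
tcp_rot: [3.141, -0.001, -0.15]
contact_force: [-0.3, -0.9, 2.3]
grip_width: 50.1
finger_force: 22.9
```

Request:
arm_command --gripper '[44,44,44,44,44]' --pt "0 0 0" --pt "0 0 -0.5" --pt "0 0 -1" --pt "0 0 -1" --pt "0 0 -0.5" --twist '[0,0,0,0,0]'

```text
time: 53.02
tool_pos: [610.2, -294.8, 80.6]
tcp_rot: [3.141, -0.003, -0.15]
contact_force: [-0.2, 0.0, -0.2]
grip_width: 49.8
finger_force: 30.0
```

```bash
python3 s.py
python3 - <<'E'
from t import *
o,im=look(); cv2.imwrite("pics/p3.png",im[:,:,::-1])
import plan; c,s=np.cos(np.radians(-7.8)),np.sin(np.radians(-7.8)); plan.plan(468.2-11.1*c,-178-11.1*s,60,-7.8)
E
```

```text
53.025 [ 610.2 -294.8   80.6] [ 3.141e+00 -3.000e-03 -1.500e-01] F [-0.2  0.  -0.2] M [-0.07  0.22  0.02] q6 1.16 49.8 30.0
53.0 [ 610.2 -294.8   80.6] yaw -8.61 49.8 30.0
orange [317. 354.] z12 [ 537.2 -283.5   73.8   17.6   81.4]
orange [318. 241.] z12 [ 616.7 -295.9   91.4   75.    -8.9]
at [ 610.6 -295.    81.7] yaw -8.6 -> twist -0.16 then dp [-6.72 -3.87  0.87]
```

Request:
arm_command --gripper '[44,44,44,44,44]' --pt "-0.96 -0.55 0" --pt "-0.96 -0.55 0" --pt "-0.96 -0.55 0" --pt "-0.96 -0.55 0" --pt "-0.96 -0.55 0" --twist '[-0.16,0,0,0,0]'

```text
time: 53.7
tool_pos: [499.1, -208.9, 77.9]
tcp_rot: [-3.141, 0.001, -0.136]
contact_force: [-0.2, -0.2, -1.1]
grip_width: 49.8
finger_force: 30.0
```

Request:
arm_command --gripper '[44,44,44,44,44]' --pt "-0.96 -0.55 0.3" --pt "-0.96 -0.57 0.5" --pt "0 0 0.2" --pt "0 0 0" --pt "0 0 0" --twist '[0,0,0,0,0]'

```text
time: 54.32
tool_pos: [457.4, -176.2, 53.6]
tcp_rot: [3.141, -0.001, -0.136]
contact_force: [0.3, 0.2, -0.2]
grip_width: 49.3
finger_force: 30.0
```

```bash
cat > held.py <<'E'
from t import *
def held(im,o):  # tray centre along tool x from its near (camera-side) edge, top face at tcp+8
    h=hsv(im); m=(h[...,0]>3)&(h[...,0]<18)&(h[...,1]>150)&(h[...,2]>50); R0=R.from_euler("xyz",o["tcp_rot"]).as_matrix()
    col=m[:,312:324].mean(1)>0.5; r=np.nonzero(col[:300])[0]; out=[]
    seg=np.split(r,np.nonzero(np.diff(r)>12)[0]+1)
    for s in seg:
        for z in (8,-4):
            p=cast("wrist",[[318,s[0]]],o["tool_pos"][2]+z,o)[0]; out.append((int(s[0]),int(s[-1]),z,round(float((p-o["tool_pos"][:2])@R0[:2,0])-45,1)))
    return out
if __name__=="__main__":
    im=cv2.imread("pics/p1.png")[:,:,::-1].copy(); print("p1",held(im,dict(tool_pos=np.array([468.7,-178,46.5]),tcp_rot=np.array([np.pi,0,-.136]))))
    im=cv2.imread("pics/p3.png")[:,:,::-1].copy(); print("p3",held(im,dict(tool_pos=np.array([610.2,-294.8,81]),tcp_rot=np.array([np.pi,0,-.15]))))
    o,im=look(); print(held(im,o)); cv2.imwrite("pics/p4.png",im[:,:,::-1])
E
python3 held.py; python3 plan.py 456.4 -176.4 22 -7.8
```

```text
p1 [(203, 299, 8, 0.4), (203, 299, -4, -1.5)]
p3 [(173, 176, 8, 12.6), (173, 176, -4, 11.7), (189, 299, 8, 6.1), (189, 299, -4, 4.7)]
54.3 [ 457.4 -176.2   53.6] yaw -7.82 49.3 30.0
orange [317. 354.] z12 [ 400.9 -168.2   65.    15.8   81.8]
orange [518. 240.] z12 [ 453.5 -301.5   60.9   54.2  -12.6]
orange [318. 240.] z12 [ 471.8 -178.1   81.2   66.1   -7.8]
orange [626. 123.] z12 [ 528.8 -402.1   88.5   32.8   -6. ]
[(171, 176, 8, 13.4), (171, 176, -4, 12.6), (189, 299, 8, 6.1), (189, 299, -4, 4.7)]
at [ 457.3 -176.1   53.6] yaw -7.8 -> twist -0.00 then dp [-0.03  0.02  1.26]
```

Request:
arm_command --gripper '[44,44,44,44,44]' --pt "-0.05 0.01 0.6" --pt "0 0 0.4" --pt "0 0 0.2" --pt "0 0 0.03" --pt "0 0 0" --twist '[0,0,0,0,0]'

```text
time: 55.0
tool_pos: [455.4, -175.7, 22.8]
tcp_rot: [3.142, -0.0, -0.136]
contact_force: [0.3, -0.8, -1.2]
grip_width: 49.7
finger_force: 30.0
```

```bash
python3 s.py
```

```text
55.0 [ 455.4 -175.7   22.8] [ 3.142 -0.    -0.136] F [ 0.3 -0.8 -1.2] M [-0.05  0.17  0.  ] q6 1.18 49.7 30.0
```

Request:
arm_command --gripper '[44,62,62,62,62]' --pt "0 0 0.03" --pt "0 0 0" --pt "0 0 0" --pt "0 0 -0.5" --pt "0 0 -1" --twist '[0,0,0,0,0]'

```text
time: 55.62
tool_pos: [454.7, -175.3, 59.8]
tcp_rot: [-3.141, 0.002, -0.136]
contact_force: [0.2, 0.9, -0.4]
grip_width: 61.8
finger_force: 0.0
```

Request:
arm_command --gripper '[75,75,75,75,75]' --pt "0 0 -1" --pt "0.4 0.8 -0.8" --pt "0.42 0.95 -0.5" --pt "0.42 0.95 0" --pt "0.42 0.95 0" --twist '[0,0,0,0,0]'

```text
time: 56.25
tool_pos: [484.3, -272.5, 118.2]
tcp_rot: [3.141, -0.001, -0.136]
contact_force: [-0.1, 0.3, -0.4]
grip_width: 74.9
finger_force: 0.0
```

Request:
arm_command --gripper '[75,75,75,75,75]' --pt "0.42 0.95 0" --pt "0.42 0.95 0" --pt "0.42 0.95 0" --pt "0.42 0.95 0" --pt "0.42 0.95 0" --twist '[0,0,0,0,0]'

```text
time: 56.88
tool_pos: [520.0, -397.2, 117.9]
tcp_rot: [3.141, -0.001, -0.136]
contact_force: [-0.1, 0.3, -0.2]
grip_width: 74.9
finger_force: 0.0
```

Request:
arm_command --gripper '[75,75,75,75,75]' --pt "0.39 0.93 0" --pt "0 0 0" --pt "0 0 0" --pt "0 0 0" --pt "0 0 0" --twist '[-0.54,0,0,0,0]'

```text
time: 57.5
tool_pos: [526.4, -420.0, 117.2]
tcp_rot: [-3.141, -0.0, -0.089]
contact_force: [-0.1, 0.3, 0.4]
grip_width: 74.4
finger_force: 0.0
```

```bash
python3 - <<'E'
from t import *
o,im=look(); cv2.imwrite("pics/p5.png",im[:,:,::-1])
t=capture("top"); 
for c in blobs(orange(hsv(t)),400): print("top",c[:,0].mean(0).round(),np.round(rect("top",c,12),1),"z30",np.round(rect("top",c,30),1)[:2])
E
python3 plan.py 527 -421 4 -5.1
```

```text
57.5 [ 526.4 -420.   117.2] yaw -5.08 74.4 0.0
orange [321. 235.] z12 [ 527.9 -422.8   89.    49.3   -5.2]
top [429. 276.] [ 437.8 -300.1   87.5   48.9  -12.4] z30 [ 437.7 -296.6]
at [ 526.4 -420.3  117.1] yaw -5.1 -> twist 0.00 then dp [0.03 0.03 4.52]
```

Request:
arm_command --gripper '[75,75,75,75,75]' --pt "0.04 0.06 1" --pt "0 0 1" --pt "0 0 1" --pt "0 0 0.8" --pt "0 0 0.4" --twist '[0,0,0,0,0]'

```text
time: 58.22
tool_pos: [526.8, -421.9, 10.6]
tcp_rot: [-3.141, 0.001, -0.089]
contact_force: [0.5, 0.3, 0.5]
grip_width: 75.2
finger_force: 0.0
```

Request:
arm_command --gripper '[75,75,44,44,44]' --pt "0 0 0.32" --pt "0 0 0" --pt "0 0 0" --pt "0 0 0" --pt "0 0 0" --twist '[0,0,0,0,0]'

```text
time: 58.85
tool_pos: [527.3, -422.5, 4.3]
tcp_rot: [3.141, -0.001, -0.089]
contact_force: [-0.0, -0.2, 1.5]
grip_width: 49.8
finger_force: 22.0
```

Request:
arm_command --gripper '[44,44,44,44,44]' --pt "0 0 0" --pt "0 0 -0.5" --pt "0 0 -1" --pt "0 0 -1" --pt "0 0 -0.5" --twist '[0,0,0,0,0]'

```text
time: 59.48
tool_pos: [527.7, -422.8, 81.1]
tcp_rot: [3.14, -0.002, -0.089]
contact_force: [-0.8, -0.3, -0.6]
grip_width: 49.2
finger_force: 30.0
```

Run:
```python
from held import *
o,im=look(); cv2.imwrite("pics/p6.png",im[:,:,::-1]); print(held(im,o))
import plan; plan.plan(468.2,-178,70,-7.8)
```

```text
59.5 [ 527.7 -422.8   81.1] yaw -5.10 49.2 30.0
orange [317. 359.] z12 [ 449.6 -415.9   73.8   27.    84.8]
orange [317. 256.] z12 [ 525.2 -422.6   74.8   73.2   84.9]
[(202, 299, 8, 0.8), (202, 299, -4, -1.0)]
at [ 528.1 -423.2   82.2] yaw -5.1 -> twist 0.54 then dp [-3.7  -9.39  0.49]
```

Request:
arm_command --gripper '[44,44,44,44,44]' --pt "0 0 0" --pt "-0.37 -0.94 0" --pt "-0.37 -0.94 0" --pt "-0.37 -0.94 0" --pt "-0.37 -0.94 0" --twist '[0.54,0,0,0,0]'

```text
time: 60.15
tool_pos: [502.6, -323.0, 78.2]
tcp_rot: [-3.141, 0.001, -0.136]
contact_force: [-0.5, -0.5, -2.3]
grip_width: 49.6
finger_force: 30.0
```

Request:
arm_command --gripper '[44,44,44,44,44]' --pt "-0.37 -0.94 0" --pt "-0.37 -0.94 0" --pt "-0.37 -0.94 0" --pt "-0.37 -0.94 0" --pt "-0.37 -0.94 0" --twist '[0,0,0,0,0]'

```text
time: 60.78
tool_pos: [472.8, -200.4, 78.4]
tcp_rot: [-3.141, 0.001, -0.136]
contact_force: [0.9, -0.2, -0.6]
grip_width: 49.5
finger_force: 30.0
```

Request:
arm_command --gripper '[44,44,44,44,44]' --pt "-0.37 -0.93 0" --pt "0 0 0" --pt "0 0 0.4" --pt "0 0 0.4" --pt "0 0 0" --twist '[0,0,0,0,0]'

```text
time: 61.4
tool_pos: [466.7, -177.3, 57.5]
tcp_rot: [-3.141, 0.002, -0.137]
contact_force: [0.0, -0.4, -0.9]
grip_width: 50.0
finger_force: 30.0
```

```bash
python3 s.py;python3 plan.py 468.0 -178 34 -7.8; python3 plan.py 468.0 -178 34 -7.8
```

```text
61.4 [ 466.7 -177.3   57.5] [-3.141e+00  2.000e-03 -1.370e-01] F [ 0.  -0.4 -0.9] M [-0.02  0.15  0.02] q6 1.19 50.0 30.0
at [ 466.7 -177.3   57.5] yaw -7.9 -> twist -0.01 then dp [0.06 0.02 0.94]
at [ 466.7 -177.3   57.5] yaw -7.9 -> twist -0.01 then dp [0.06 0.02 0.94]
```

Request:
arm_command --gripper '[44,44,44,44,44]' --pt "0.05 0.02 0.4" --pt "0 0 0.3" --pt "0 0 0.15" --pt "0 0 0.05" --pt "0 0 0" --twist '[0,0,0,0,0]'

```text
time: 62.02
tool_pos: [468.6, -177.8, 36.4]
tcp_rot: [-3.142, -0.0, -0.136]
contact_force: [0.2, 1.1, -0.8]
grip_width: 49.7
finger_force: 30.0
```

```bash
python3 s.py
```

```text
62.025 [ 468.6 -177.8   36.4] [-3.142 -0.    -0.136] F [ 0.2  1.1 -0.8] M [-0.03  0.17 -0.01] q6 1.19 49.7 30.0
```

Request:
arm_command --gripper '[44,44,62,62,62]' --pt "0 0 0.08" --pt "0 0 0" --pt "0 0 0" --pt "0 0 0" --pt "0 0 -0.6" --twist '[0,0,0,0,0]'

```text
time: 62.65
tool_pos: [467.9, -177.4, 49.2]
tcp_rot: [-3.141, 0.002, -0.136]
contact_force: [0.6, 0.1, -0.2]
grip_width: 62.0
finger_force: 0.0
```

Request:
arm_command --gripper '[75,75,75,75,75]' --pt "0 0 -1" --pt "0 0 -1" --pt "-0.1 0.8 -0.8" --pt "-0.1 0.8 0" --pt "-0.1 0.8 0" --twist '[0,0,0,0,0]'

```text
time: 63.28
tool_pos: [453.1, -237.0, 120.9]
tcp_rot: [3.141, -0.002, -0.136]
contact_force: [0.3, -0.6, 0.8]
grip_width: 74.9
finger_force: 0.0
```

Request:
arm_command --gripper '[75,75,75,75,75]' --pt "-0.1 0.9 0" --pt "-0.1 0.9 0" --pt "-0.05 0.8 0" --pt "0 0 0" --pt "0 0 0" --twist '[0,0,0,0.92,0]'

```text
time: 63.9
tool_pos: [437.9, -300.2, 119.8]
tcp_rot: [3.142, -0.0, -0.216]
contact_force: [0.4, 0.4, 0.3]
grip_width: 74.9
finger_force: 0.0
```

```bash
python3 - <<'E'
from t import *
o,im=look(); cv2.imwrite("pics/p7.png",im[:,:,::-1])
t=capture("top"); 
for c in blobs(orange(hsv(t)),400): print("top",c[:,0].mean(0).round(),np.round(rect("top",c,12),1),"z42",np.round(rect("top",c,42),1))
E
python3 plan.py 438.3 -300.8 4 -12.4
```

```text
63.9 [ 437.9 -300.2  119.8] yaw -12.39 74.9 0.0
orange [319. 235.] z12 [ 438.4 -301.7   89.1   49.3  -12.4]
orange [153. 235.] z12 [ 463.3 -168.7  100.2   70.5   -8. ]
at [ 438.  -299.8  119.7] yaw -12.3 -> twist 0.02 then dp [0.02 0.04 4.63]
```

Request:
arm_command --gripper '[75,75,75,75,75]' --pt "0.02 0.05 1" --pt "0 0 1" --pt "0 0 1" --pt "0 0 0.8" --pt "0 0 0.4" --twist '[0,0,0,0,0]'

```text
time: 64.62
tool_pos: [438.0, -300.6, 13.5]
tcp_rot: [-3.141, 0.001, -0.215]
contact_force: [0.2, 0.6, 0.2]
grip_width: 75.4
finger_force: 0.0
```

Request:
arm_command --gripper '[75,75,44,44,44]' --pt "0 0 0.43" --pt "0 0 0" --pt "0 0 0" --pt "0 0 0" --pt "0 0 0" --twist '[0,0,0,0,0]'

```text
time: 65.25
tool_pos: [438.4, -301.3, 4.0]
tcp_rot: [3.141, -0.001, -0.216]
contact_force: [-1.2, 0.2, 0.9]
grip_width: 49.3
finger_force: 22.4
```

Request:
arm_command --gripper '[44,44,44,44,44]' --pt "0 0 0" --pt "0 0 -0.5" --pt "0 0 -1" --pt "0 0 -1" --pt "0 0 -1" --twist '[0,0,0,0,0]'

```text
time: 65.88
tool_pos: [438.1, -301.1, 92.6]
tcp_rot: [3.142, -0.0, -0.217]
contact_force: [-0.3, -0.1, -1.1]
grip_width: 49.3
finger_force: 30.0
```

Run:
```python
from held import *
o,im=look(); cv2.imwrite("pics/p8.png",im[:,:,::-1]); print(held(im,o))
import plan; plan.plan(468.1,-178,90,-7.8)
```

```text
65.9 [ 438.1 -301.1   92.6] yaw -12.41 49.3 30.0
orange [317. 359.] z12 [ 353.6 -282.5   77.8   27.8   77.6]
orange [317. 256.] z12 [ 432.  -299.6   78.9   77.    77.7]
orange [131. 233.] z12 [ 475.6 -169.1   75.5   73.7   -7.6]
[(202, 299, 8, 0.8), (202, 299, -4, -1.1)]
at [ 439.6 -302.3   95.8] yaw -12.4 -> twist -0.92 then dp [ 0.46 -5.08  0.23]
```

Request:
arm_command --gripper '[44,44,44,44,44]' --pt "0 0 0" --pt "0.1 -0.85 0" --pt "0.1 -0.85 0" --pt "0.1 -0.85 0" --pt "0.1 -0.85 0" --twist '[-0.92,0,0,0,0]'

```text
time: 66.55
tool_pos: [459.6, -216.3, 90.9]
tcp_rot: [-3.141, 0.001, -0.137]
contact_force: [1.5, -0.3, -1.3]
grip_width: 49.8
finger_force: 30.0
```

Request:
arm_command --gripper '[44,44,44,44,44]' --pt "0.08 -0.85 0" --pt "0.02 -0.8 0" --pt "0 0 0.4" --pt "0 0 0.4" --pt "0 0 0.2" --twist '[0,0,0,0,0]'

```text
time: 67.18
tool_pos: [467.2, -178.0, 65.0]
tcp_rot: [-3.141, 0.001, -0.137]
contact_force: [0.8, -0.5, -0.3]
grip_width: 49.4
finger_force: 30.0
```

Request:
arm_command --gripper '[44,44,44,44,44]' --pt "0 0 0" --pt "0 0 0" --pt "0 0 0" --pt "0 0 0" --pt "0 0 0" --twist '[0,0,0,0,0]'

```text
time: 67.8
tool_pos: [467.7, -177.7, 66.2]
tcp_rot: [-3.142, -0.0, -0.136]
contact_force: [0.2, -0.4, -1.5]
grip_width: 49.6
finger_force: 30.0
```

```bash
python3 plan.py 468.1 -178 46 -7.8
```

```text
at [ 467.7 -177.7   66.2] yaw -7.8 -> twist -0.00 then dp [0.02 0.01 0.81]
```

Request:
arm_command --gripper '[44,44,44,44,44]' --pt "0.01 0.01 0.4" --pt "0 0 0.25" --pt "0 0 0.1" --pt "0 0 0.03" --pt "0 0 0" --twist '[0,0,0,0,0]'

```text
time: 68.42
tool_pos: [468.0, -178.1, 46.7]
tcp_rot: [-3.142, -0.0, -0.136]
contact_force: [0.5, 0.2, -0.7]
grip_width: 49.7
finger_force: 30.0
```

```bash
python3 s.py
```

```text
68.425 [ 468.  -178.1   46.7] [-3.142 -0.    -0.136] F [ 0.5  0.2 -0.7] M [-0.02  0.14  0.02] q6 1.19 49.7 30.0
```

Release, lift, and back off for a final check of pile and lamp.

Request:
arm_command --gripper '[44,44,62,62,62]' --pt "0 0 0.03" --pt "0 0 0" --pt "0 0 0" --pt "0 0 0" --pt "0 0 -0.5" --twist '[0,0,0,0,0]'

```text
time: 69.05
tool_pos: [467.4, -177.7, 58.2]
tcp_rot: [-3.141, 0.002, -0.136]
contact_force: [0.2, -1.2, -0.5]
grip_width: 61.7
finger_force: 0.0
```

Request:
arm_command --gripper '[75,75,75,75,75]' --pt "0 0 -1" --pt "0 0 -1" --pt "0 0 -1" --pt "0 0.8 -1" --pt "0 0.8 -0.5" --twist '[0,0,0,0,0]'

```text
time: 69.68
tool_pos: [463.0, -218.6, 173.0]
tcp_rot: [3.14, -0.003, -0.136]
contact_force: [0.1, 0.3, -1.0]
grip_width: 75.1
finger_force: 0.0
```

Request:
arm_command --gripper '[75,75,75,75,75]' --pt "-0.5 1 0" --pt "-0.5 1 0" --pt "-0.5 1 0" --pt "-0.5 1 0" --pt "-0.5 1 0" --twist '[0,0,0,0,0]'

```text
time: 70.3
tool_pos: [382.6, -334.2, 170.8]
tcp_rot: [-3.141, 0.0, -0.137]
contact_force: [0.8, 0.0, -0.5]
grip_width: 75.4
finger_force: 0.0
```

Request:
arm_command --gripper '[75,75,75,75,75]' --pt "0 1 0" --pt "0 1 0" --pt "0 1 0" --pt "0 1 0" --pt "0 1 0" --twist '[0,0,0,0,0]'

```text
time: 70.92
tool_pos: [365.8, -458.0, 170.6]
tcp_rot: [-3.141, 0.0, -0.137]
contact_force: [0.8, 0.2, 0.2]
grip_width: 75.1
finger_force: 0.0
```

Run:
```python
from h import *
t=capture("top"); s=capture("side"); h=hsv(t)
for c in blobs(orange(h),400): print("top",c[:,0].mean(0).round(),"z54",np.round(rect("top",c,54),1))
H,S,V=[h[...,i].astype(int) for i in range(3)]; m=((H<4)|(H>174))&(S>150)&(V>80); m[:,500:]=0
for c in blobs(m,60): print("red",c[:,0].mean(0),np.round(rect("top",c,74),1))
f=lambda a:cv2.resize(a,(400,400),interpolation=cv2.INTER_CUBIC)
cv2.imwrite("pics/fin.png",np.hstack([f(t[165:315,260:410]),f(s[190:340,280:430])])[:,:,::-1])
```

```text
top [379. 261.] z54 [ 467.3 -176.5   90.    49.2   -7.6]
red [302.04054054 202.62162162] [6.105e+02 1.310e+01 6.260e+01 6.220e+01 4.000e-01]
```

View pics/fin.png

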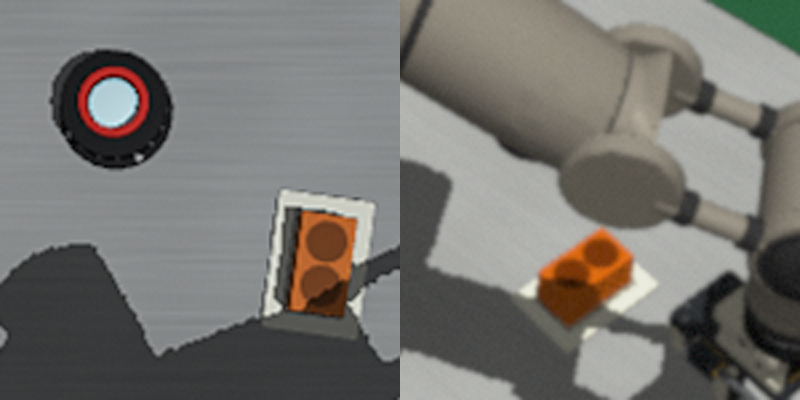

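The top view shows the ring level on the lamp with the lens behind it at (113,103), and a squared pile of four on the board at (325,262). Both views agree. Handing in.

```bash
python3 -c "
from plant import *
print(close_job())"
```

```text
the job is handed in; nothing more can be done
None
```

The job is handed in: the filter, spacer and lens are in the barrel under the retaining ring, which is tight (about 1.4 Nm), and all four orange trays are piled squarely on the board's outline.

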